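Make up the kit tray for the next pan

TASK

Make up the kit tray for the next pan: lay the yellow screwdriver, the red marker, the pan handle and the lid knob squarely on their own blue outlines in the tray, the knob standing upright (for the long things either end may point either way). The black marker and the blue-handled screwdriver do not belong to this kit: leave them where they lie.

Things in the scene. Friction and masses are not known exactly. Their poses are not given: they have to be found in the camera images.
- yellow_screwdriver: The screwdriver with the yellow fluted handle, lying, loose, 29 x 215 x 25 mm, 0.09 kg. Origin: middle of its length, on the worktop under it; y along the tool. Handle (28 mm wide, 25 mm high) from y = +12 to +108 mm, thin shaft (7 mm, its centre 13 mm up) to y = -108 mm. Grasp the handle across x, about y = +35 mm.
- red_marker: The marker pen with black barrel and red cap, lying, loose, 16 x 138 x 18 mm, 18 g. Origin: middle of its length, underside; y along the pen.
- pan_handle: Black bakelite pan handle with a steel bracket, lying, loose, 38 x 168 x 29 mm, 0.09 kg. Origin: middle of its length, underside; y along it. The black grip (up to 38 mm wide, 24 mm high) runs from y = -84 to +51 mm, the 22 mm wide steel bracket from there to y = +82 mm. Grasp the grip across x, about y = -10 mm.
- lid_knob: Round black bakelite lid knob with a small brass insert on top, standing, loose, 41 mm across, 32 mm high, 30 g; the round head is 12 to 32 mm up, on a foot 24 mm across. Origin: centre of its underside.
- driver_strip: Place for the yellow screwdriver: white strip 64 x 228 x 3 mm, fixed in the aluminium kit tray (rim 282 x 240 mm, 12 mm high); its top is 3 mm over its origin, 6 mm over the worktop. Four strips lie side by side, 66 mm apart, in varying order. In blue on it: a screwdriver 215 mm long, its wide handle at +y. Origin: centre of the underside; z up, y along the strip; the outline is centred on it.
- marker_strip: Place for the red marker: white strip 64 x 228 x 3 mm, fixed in the aluminium kit tray (rim 282 x 240 mm, 12 mm high); its top is 3 mm over its origin, 6 mm over the worktop. Four strips lie side by side, 66 mm apart, in varying order. In blue on it: a marker, a narrow bar 16 x 140 mm. Origin: centre of the underside; z up, y along the strip; the outline is centred on it.
- handle_strip: Place for the pan handle: white strip 64 x 228 x 3 mm, fixed in the aluminium kit tray (rim 282 x 240 mm, 12 mm high); its top is 3 mm over its origin, 6 mm over the worktop. Four strips lie side by side, 66 mm apart, in varying order. In blue on it: the pan handle, a bar 37 mm wide with a 22 mm wide tongue at +y, 167 mm long in all. Origin: centre of the underside; z up, y along the strip; the outline is centred on it.
- knob_strip: Place for the lid knob: white strip 64 x 228 x 3 mm, fixed in the aluminium kit tray (rim 282 x 240 mm, 12 mm high); its top is 3 mm over its origin, 6 mm over the worktop. Four strips lie side by side, 66 mm apart, in varying order. In blue on it: the knob, a round spot 41 mm across in the strip's middle. Origin: centre of the underside; z up, y along the strip; the outline is centred on it.
- black_marker: Look-alike that does not belong: all-black marker pen, 16 x 138 x 18 mm, lying, loose. Origin: middle of its length, underside; y along the pen.
- blue_screwdriver: Look-alike that does not belong: screwdriver with a blue handle 25 mm wide, 25 x 200 x 26 mm, lying, loose. Origin: middle of its length, on the worktop; y along the tool, handle at +y.

How it is judged (in metres and radians):
At the end, for the whole second after the job is handed in: Yellow screwdriver, red marker, pan handle and lid knob rest flat (knob upright), released, each on its own outline: centred within 15 mm, long things in line within 0.2 rad, either way round. Black marker and blue screwdriver lie within 20 mm of their starting places (horizontal distance between yellow_screwdriver and driver_strip below 0.015 m and z of yellow_screwdriver in the frame of driver_strip between -0.002 and 0.009 m and angle between each of yellow_screwdriver, red_marker, pan_handle, lid_knob's own z axis and vertical below 0.15 rad and linear speed of each of yellow_screwdriver, red_marker, pan_handle, lid_knob below 0.02 m/s and angle between the y axis of yellow_screwdriver and the y axis of driver_strip, either way round below 0.2 rad and horizontal distance between red_marker and marker_strip below 0.015 m and z of red_marker in the frame of marker_strip between -0.002 and 0.009 m and angle between the y axis of red_marker and the y axis of marker_strip, either way round below 0.2 rad and horizontal distance between pan_handle and handle_strip below 0.015 m and z of pan_handle in the frame of handle_strip between -0.002 and 0.009 m and angle between the y axis of pan_handle and the y axis of handle_strip, either way round below 0.2 rad and horizontal distance between lid_knob and knob_strip below 0.015 m and z of lid_knob in the frame of knob_strip between -0.002 and 0.009 m and distance of each of black_marker, blue_screwdriver from where it was at the start of the episode below 0.02 m); the robot touches nothing.
It fails at once if the black marker is moved (distance of black_marker from where it was at the start of the episode above 0.03 m).
It fails at once if the blue screwdriver is moved (distance of blue_screwdriver from where it was at the start of the episode above 0.03 m).
It also fails if it takes over 128 s, if anything falls off the work surface, if the arm or the gripper's body presses on something with over 40 N, if the wrist force passes 120 N, or if a joint passes its speed limit or range.

ROBOT

A 6-joint arm with a two-finger parallel gripper is mounted at the origin on a cart in front of the work surface, level with it; the furniture and walls round the work are solid. World frame = base frame: x ahead of the robot, y to its left, z up, the work surface at z = 0. Lengths are in m, angles in degrees, forces in N, time in s.
With the tool pointing down it reaches from about 0.375 to 0.9 m from the base axis. Payload 3.1 kg.
Tool frame: the origin (TCP) lies between the finger pads; the fingertips stand 11 mm ahead of it and the grasp point (between the pads) lies 8 mm behind it; z points along the fingers, y is the direction in which the jaws open and shut (so a half turn about z gives the same grasp; the last joint's range is limited). The gripper opens to 87 mm and grips with 3 to 60 N. Pads are 19 mm wide; open, the fingers measure 117 mm over their backs; the gripper's body (75 mm by 190 mm) begins 51 mm behind the grasp point.
Start: joints at [-79.097, 30.224, 82.088, -0, 67.689, -10.227], TCP at [0.225, -0.583, 0.234] pointing down, gripper open.
Joint ranges: [-176.69, 176.69], [-43.24, 126.21], [12.49, 139.97], [-82, 262], [0, 151.66], [-163.58, 163.58]. Speed limits (degrees/s): [159.86, 159.86, 180, 180, 180, 180].

INTERFACE

Orientations are given as a 3x3 rotation matrix whose columns are the frame's x, y, z axes.
In Python, from rig import bot, vision gives the robot as it stands. The module is installed in compiled form; this text tells all that it offers.
- The arm moves only by the tool jog_arm, never from a script. Its argument "rows" is a list of rows, each an object with "dp": the shift along the tool's x, y, z in mm, a list of three; "turn": the turn, a rotation vector about the tool's x, y, z in degrees, a list of three; "grip": the opening, from 0 (shut) to 1 (fully open). A call has 1 to 10 rows; each row is the pose to reach, as a shift and turn from the pose commanded when the call began, along the tool's axes at that moment; what a row does not reach only later rows make up. A row lasts 1/10 s, in which the tool goes at most 50 mm and 8.59 degrees, less where a joint would pass 70% of its speed; a pose out of reach is approached as far as the arm can. A call with a gripper value outside its range is refused whole. The fingers move at their own pace and stop on an object; the grip force is fixed at half the most. Time passes only in rows, so rows that repeat a pose let the fingers close. It gives the time, the measured TCP pose, the force and the opening at its end, in the units of the state.
- bot.read_state(): the state, without advancing time (a new reading comes with each control period).
- vision.capture(name): name is "scene" or "top"; returns (picture, depth): 420x560x3 uint8, red, green, blue; 420x560 float32, m along the optical axis (not along the pixel's ray), 0 where there is no reading.
- vision.camera_info(name): a dict with "vertical_fov" (degrees; the focal length in pixels is half the picture's height over the tangent of half this angle, whatever the lens; pixels are square), "cx", "cy" (the principal point, pixels), "k1" (the pictures are not rectified: a ray, as slopes to the right and down, at radius r is drawn at 1 + k1 r^2 times it, then the intrinsics apply), "position" and "rotation" of the camera in the world. Camera axes: x right, y down, z forward; pixel columns grow to the right and rows downward; lengths in m; the calibration is good to about 2 mm. A picture is of the moment at which its call begins. camera_info takes no time and is no camera call.
- bot.hand_in(): hands the job in, once; it reports no verdict.
The state is a dict: "time_s": time; "joint_positions": joint angles; "qvel": joint speeds; "tau": joint torques, N m; "position": TCP position; "tcp_rot": TCP orientation; "force": force on the tool from outside, world axes, zero at the start; "moment": the same for the moment, N m; "opening": opening from 0.0 (shut) to 1.0 (fully open).
Only numpy, scipy, OpenCV 4.12 (cv2) and the standard library are available. Lean on these libraries where they do the work, as an engineer would, in place of code of your own. Each camera call takes 0.05 s, during which the arm holds its last target.

## Working session

There is one attempt and no reset: what is moved stays moved. The work goes in short steps, Python scripts to look and compute and a tool call to move; the robot and the scene stay as the last step left them, time stands still between calls to the robot, and variables do not carry over. Pictures are saved under pics/ and viewed, and the job is handed in when it is done.

Besides the shell and the picture viewer there is one more tool, called after ">>>" as a command line: name --argument value ..., lists and objects as JSON in quotes. jog_arm: Moves the arm, as the interface text tells. Its arguments: {"type":"object","properties":{"rows":{"type":"array"}},"required":["rows"]}

```bash
mkdir -p pics; python3 - <<'E'
from rig import bot, vision
import cv2, numpy as np
for n in ("scene","top"):
    p,d=vision.capture(n)
    cv2.imwrite(f"pics/{n}0.png",cv2.cvtColor(p,cv2.COLOR_RGB2BGR)); np.save(f"pics/{n}0.npy",d)
    print(n,vision.camera_info(n))
s=bot.read_state();print(s)
E
```

```text
scene {'vertical_fov': 46.439743422355455, 'cx': 286.53589996525005, 'cy': 214.6465165076576, 'k1': -0.15940943683820666, 'position': array([-0.09214329,  0.79292977,  0.86648087]), 'rotation': array([[-0.76338673, -0.41499692,  0.49499319],
       [-0.64586729,  0.50202739, -0.57517297],
       [-0.00980513, -0.75877932, -0.65127399]])}
top {'vertical_fov': 43.871458609090844, 'cx': 274.6443040712805, 'cy': 211.7786996863964, 'k1': 0.02484552075253702, 'position': array([0.45814458, 0.02690522, 1.4395008 ]), 'rotation': array([[-0.01403716, -0.99630694,  0.08470792],
       [-0.99989773,  0.01421834,  0.001536  ],
       [-0.00273474, -0.0846777 , -0.99640464]])}
{'time_s': 0.1, 'joint_positions': array([-7.90959786e+01,  3.02741714e+01,  8.21508662e+01, -5.77196254e-04,
        6.76895424e+01, -1.02261619e+01]), 'qvel': array([ 0.01231095, -0.11013315, -0.24365398, -0.04207319, -0.00984168,
        0.01964217]), 'tau': array([-9.74832365e-04, -4.40987313e+01, -1.77150553e+01,  6.33908459e-02,
        5.34034241e-02, -3.79337462e-05]), 'position': array([ 0.2252154 , -0.58230828,  0.23265366]), 'tcp_rot': array([[ 9.32762445e-01,  3.60491429e-01, -3.87441892e-04],
       [ 3.60491471e-01, -9.32760446e-01,  1.96192852e-03],
       [ 3.45867943e-04, -1.96968274e-03, -9.99998000e-01]]), 'force': array([-0.63399124,  0.12047621,  0.15898997]), 'moment': array([-0.00209798, -0.01689977,  0.04140324]), 'opening': 0.9998058463052708}
```

View pics/top0.png

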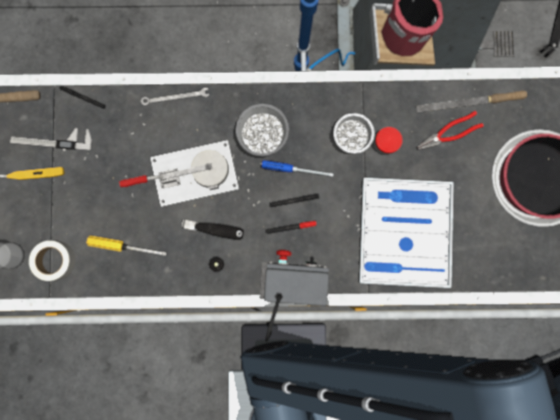

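View pics/scene0.png

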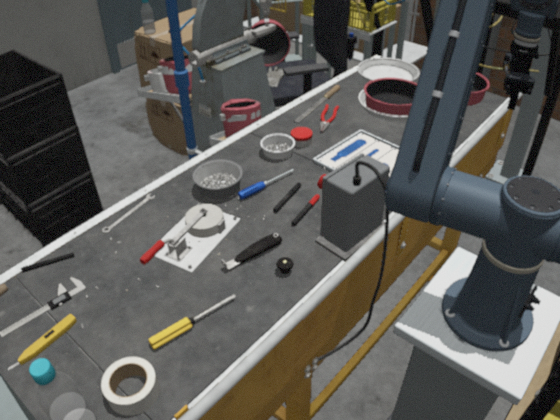

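The top view shows the tray at (407,232). Its strips, from the top, are handle, marker, knob and driver. The yellow screwdriver is at (125,246), the pan handle at (213,230), the knob at (216,264), the red marker at (291,227) and the black one at (295,200). The blue screwdriver is at (297,169), and a grey box obstacle is at (295,283). Next I'll enlarge crops.

```bash
cat > h.py <<'E'
import numpy as np, cv2
from rig import bot, vision
def K(n):
    i=vision.camera_info(n); f=210/np.tan(np.radians(i['vertical_fov']/2)); return i,f
def ray(n,u,v):
    i,f=K(n); d=np.array([(u-i['cx'])/f,(v-i['cy'])/f]); s=d.copy()
    for _ in range(30): s=d/(1+i['k1']*(s@s))
    return i['position'], i['rotation']@np.array([s[0],s[1],1.])
def onz(n,u,v,z):
    p,r=ray(n,u,v); return p+r*(z-p[2])/r[2]
def proj(n,P):
    i,f=K(n); c=i['rotation'].T@(np.array(P,float)-i['position']); s=c[:2]/c[2]; s=s*(1+i['k1']*(s@s))
    return s*f+[i['cx'],i['cy']]
def dep(n,D,u,v):
    p,r=ray(n,u,v); return p+r*D[int(round(v)),int(round(u))]
def tri(a,b):
    (p,r),(q,s)=ray(*a),ray(*b); r=r/np.linalg.norm(r); s=s/np.linalg.norm(s)
    t=np.linalg.lstsq(np.c_[r,-s],q-p,rcond=None)[0]; A,B=p+t[0]*r,q+t[1]*s
    return (A+B)/2,np.linalg.norm(A-B)
def crop(src,dst,u0,v0,w,h,k):
    im=cv2.imread(src)[v0:v0+h,u0:u0+w]; im=cv2.resize(im,None,fx=k,fy=k,interpolation=cv2.INTER_CUBIC)
    for x in range(0,w,10):
        if (u0+x)%20==0: cv2.putText(im,str(u0+x),(x*k,10),0,.35,(0,255,255),1); cv2.line(im,(x*k,12),(x*k,18),(0,255,255),1)
    for y in range(0,h,10):
        if (v0+y)%20==0: cv2.putText(im,str(v0+y),(0,y*k+4),0,.35,(0,255,255),1); cv2.line(im,(24,y*k),(30,y*k),(0,255,255),1)
    cv2.imwrite(dst,im)
E
python3 - <<'E'
from h import *
crop("pics/top0.png","pics/t_l.png",80,180,180,110,4)
crop("pics/top0.png","pics/t_r.png",255,150,200,145,4)
crop("pics/scene0.png","pics/s_l.png",140,170,190,180,3)
crop("pics/scene0.png","pics/s_r.png",280,120,130,120,5)
D=np.load("pics/top0.npy")
for nm,uv in dict(ysd=(103,242),handle=(226,232),knob=(216,264),red=(291,227),black=(295,200),blue=(275,167),tray1=(420,208),tray2=(407,255),box=(295,288),boxtop=(282,270),table=(330,250),rim=(362,230)).items(): print(nm,dep("top",D,*uv).round(3))
E
```

```text
ysd [0.503 0.496 0.02 ]
handle [0.525 0.161 0.032]
knob [0.439 0.188 0.035]
red [ 0.537 -0.015  0.012]
black [ 0.611 -0.027  0.016]
blue [0.702 0.026 0.024]
tray1 [ 0.585 -0.371  0.008]
tray2 [ 0.456 -0.331  0.007]
box [ 0.383 -0.017  0.201]
boxtop [0.425 0.013 0.198]
table [ 0.473 -0.121  0.002]
rim [ 0.526 -0.209  0.013]
```

View pics/t_l.png

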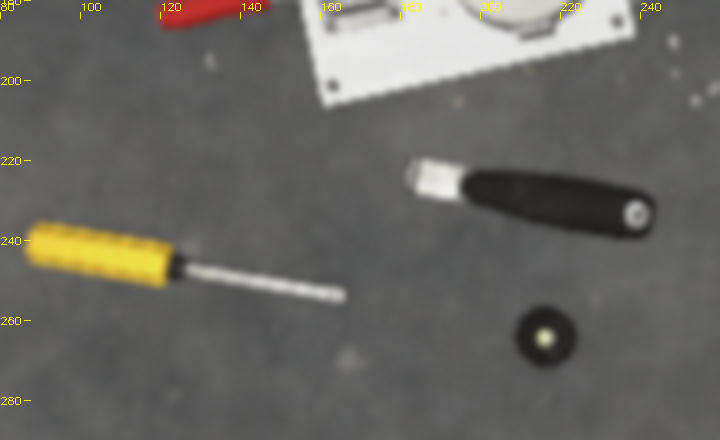

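View pics/t_r.png

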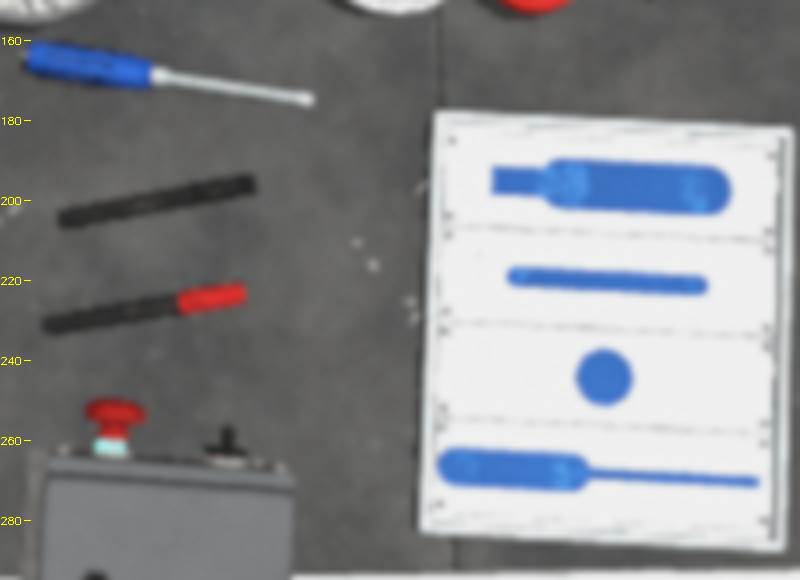

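View pics/s_l.png

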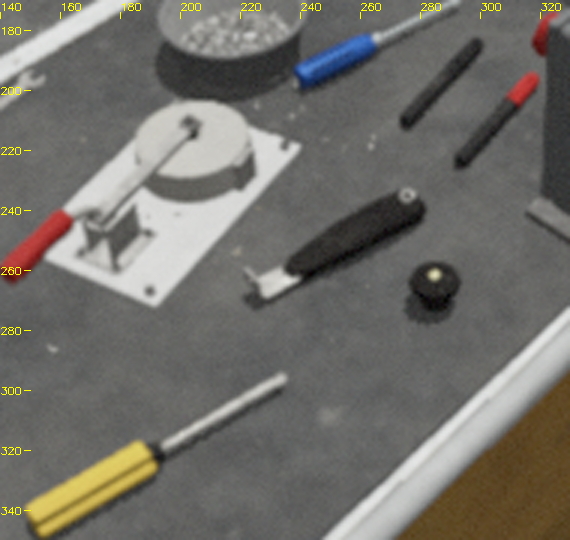

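View pics/s_r.png

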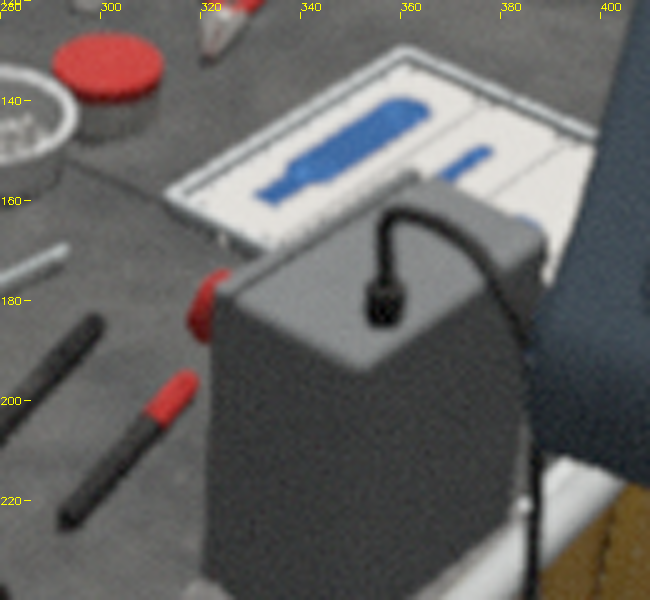

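```bash
python3 - <<'E'
from h import *
T=lambda u,v,z:onz("top",u,v,z)
def pr(n,a,b,z):
    A,B=T(*a,z),T(*b,z); d=B-A; print(n,"c",((A+B)/2)[:2].round(4),"len",np.linalg.norm(d).round(4),"ang",np.degrees(np.arctan2(d[1],d[0])).round(1),A[:2].round(3),B[:2].round(3))
pr("ysd",(87,240.5),(166.2,253.8),.013)
pr("handle",(182.5,223.2),(243.7,233.7),.014)
pr("red",(265.5,231.5),(316.7,223.2),.009)
pr("black",(269.5,204.5),(318.7,196),.009)
pr("Shandle",(378,195),(437.7,197.5),.006)
pr("Smark",(382,219),(432,221.5),.006)
pr("Sdrv",(364.5,266.2),(444.7,270.5),.006)
print("Sknob",T(406,244.2,.006).round(4),"knob",T(216,264.5,.032).round(4))
for n,a,b in [("ysd end",(87,240.5),(151.7,343.7)),("ysd tip",(166.2,253.8),(235,296)),("h br",(182.5,223.2),(223.3,265)),("h grip",(243.7,233.7),(280,238.3)),("knob",(216,264.5),(284.7,261.3)),("red l",(265.5,231.5),(293,224)),("red r",(316.7,223.2),(318,195.6)),
 ("Sh br",(378,195),(332.5,159.5)),("Sh gr",(437.7,197.5),(363,142)),("tray corner",(363.5,178),(314,158.5))]:
    X,e=tri(("top",*a),("scene",*b)); print(n,X.round(4),"gap",e.round(4))
D=np.load("pics/top0.npy"); 
# box and tall things map
def hmax(u,v): return dep("top",D,u,v).round(3)
for uv in [(263,263),(300,263),(326,266),(283,254),(283,260),(311,260),(262,283),(327,283),(275,251),(240,130),(263,108),(208,165),(353,130),(389,140)]: print(uv,hmax(*uv))
E
```

```text
ysd c [0.4884 0.434 ] len 0.2191 ang -100.4 [0.508 0.542] [0.469 0.326]
handle c [0.536  0.1982] len 0.1701 ang -100.6 [0.552 0.282] [0.52  0.115]
red c [ 0.5362 -0.0155] len 0.1425 ang -81.6 [0.526 0.055] [ 0.547 -0.086]
black c [ 0.6109 -0.025 ] len 0.1378 ang -81.0 [0.6   0.043] [ 0.622 -0.093]
Shandle c [ 0.6178 -0.3389] len 0.1641 ang -93.3 [ 0.622 -0.257] [ 0.613 -0.421]
Smark c [ 0.5515 -0.3343] len 0.1369 ang -93.7 [ 0.556 -0.266] [ 0.547 -0.403]
Sdrv c [ 0.4202 -0.3228] len 0.2179 ang -93.8 [ 0.427 -0.214] [ 0.413 -0.432]
Sknob [ 0.4858 -0.3293  0.006 ] knob [0.438  0.1885 0.032 ]
ysd end [0.5062 0.5384 0.0164] gap 0.0054
ysd tip [0.468  0.3266 0.0082] gap 0.0019
h br [0.5509 0.2808 0.0172] gap 0.0011
h grip [0.5189 0.1137 0.0031] gap 0.005
knob [0.4373 0.188  0.0317] gap 0.0018
red l [0.5243 0.0538 0.008 ] gap 0.0038
red r [ 0.5466 -0.0863  0.0064] gap 0.0005
Sh br [ 0.6215 -0.2573  0.0073] gap 0.0019
Sh gr [ 0.6148 -0.4245 -0.0066] gap 0.0008
tray corner [ 0.6673 -0.2192  0.0113] gap 0.0058
(263, 263) [0.44  0.063 0.015]
(300, 263) [ 0.438 -0.039 -0.004]
(326, 266) [ 0.433 -0.092  0.185]
(283, 254) [0.463 0.01  0.17 ]
(283, 260) [0.448 0.009 0.092]
(311, 260) [ 0.448 -0.058  0.164]
(262, 283) [0.386 0.066 0.012]
(327, 283) [ 0.393 -0.092  0.2  ]
(275, 251) [0.472 0.03  0.003]
(240, 130) [0.806 0.121 0.026]
(263, 108) [0.865 0.057 0.033]
(208, 165) [0.703 0.205 0.065]
(353, 130) [ 0.806 -0.193  0.006]
(389, 140) [ 0.768 -0.284  0.043]
```

```bash
cat >> h.py <<'E'
from scipy.spatial.transform import Rotation as R
def go(pos,yaw,tilt=None,s=None):
    "shift and turn, tool axes, to reach pos with tool y at yaw deg, tool down"
    s=s or bot.read_state(); M=s['tcp_rot']; a=np.radians(yaw)
    y=np.array([np.cos(a),np.sin(a),0]); z=np.array([0,0,-1.]); W=np.c_[np.cross(y,z),y,z]
    if tilt is not None: W=R.from_rotvec(np.radians(tilt)).as_matrix()@W
    dp=M.T@(np.array(pos)-s['position'])*1000; t=np.degrees(R.from_matrix(M.T@W).as_rotvec())
    print(pos,"dp",dp.round(0 if np.linalg.norm(dp)>60 else 1),"turn",t.round(1))
def st():
    s=bot.read_state(); M=s['tcp_rot']; print("t",round(s['time_s'],2),"p",s['position'].round(4),"yaw",np.degrees(np.arctan2(M[1,1],M[0,1])).round(2),"z",M[:,2].round(3),"F",s['force'].round(1),"open",round(s['opening'],3),"q",s['joint_positions'].round(0))
E
python3 - <<'E'
from h import *
go([.6,-.2,.25],-69)
go([.438,.188,.12],-69)
E
```

```text
[0.6, -0.2, 0.25] dp [ 487. -222.  -17.] turn [-0.1 -0.   0.1]
[0.438, 0.188, 0.12] dp [ 476. -642.  114.] turn [-0.1 -0.   0.1]
```

>>> jog_arm --rows '[{"dp":[487,-222,-17],"turn":[0,0,0],"grip":1},{"dp":[487,-222,-17],"turn":[0,0,0],"grip":1},{"dp":[487,-222,-17],"turn":[0,0,0],"grip":1},{"dp":[487,-222,-17],"turn":[0,0,0],"grip":1},{"dp":[487,-222,-17],"turn":[0,0,0],"grip":1},{"dp":[487,-222,-17],"turn":[0,0,0],"grip":1},{"dp":[487,-222,-17],"turn":[0,0,0],"grip":1},{"dp":[487,-222,-17],"turn":[0,0,0],"grip":1},{"dp":[487,-222,-17],"turn":[0,0,0],"grip":1},{"dp":[487,-222,-17],"turn":[0,0,0],"grip":1}]'

```text
time_s: 1.1
position: [0.5757, -0.2238, 0.2491]
tcp_rot: [[0.933, 0.361, -0.001], [0.361, -0.933, 0.0], [-0.001, -0.001, -1.0]]
force: [1.1, 0.3, -0.2]
opening: 0.997
```

```bash
python3 - <<'E'
from h import *
st()
go([.45,.19,.2],-69)
E
```

```text
t 1.1 p [ 0.5757 -0.2238  0.2491] yaw -68.87 z [-0.001  0.    -1.   ] F [ 1.1  0.3 -0.2] open 0.997 q [-32.  29.  82.  -0.  69.  37.]
[0.45, 0.19, 0.2] dp [  32. -431.   49.] turn [-0.   0.   0.1]
```

>>> jog_arm --rows '[{"dp":[32,-431,15],"turn":[0,0,0],"grip":1},{"dp":[32,-431,15],"turn":[0,0,0],"grip":1},{"dp":[32,-431,15],"turn":[0,0,0],"grip":1},{"dp":[32,-431,15],"turn":[0,0,0],"grip":1},{"dp":[32,-431,15],"turn":[0,0,0],"grip":1},{"dp":[32,-431,15],"turn":[0,0,0],"grip":1},{"dp":[32,-431,15],"turn":[0,0,0],"grip":1},{"dp":[32,-431,15],"turn":[0,0,0],"grip":1},{"dp":[32,-431,15],"turn":[0,0,0],"grip":1},{"dp":[32,-431,15],"turn":[0,0,0],"grip":1}]'

```text
time_s: 2.1
position: [0.4469, 0.1912, 0.234]
tcp_rot: [[0.931, 0.366, -0.002], [0.366, -0.931, 0.001], [-0.002, -0.001, -1.0]]
force: [-0.5, -0.9, -0.2]
opening: 0.997
```

```bash
python3 - <<'E'
from h import *
st()
for n in ("scene","top"):
    p,d=vision.capture(n); cv2.imwrite(f"pics/{n}1.png",cv2.cvtColor(p,cv2.COLOR_RGB2BGR)); np.save(f"pics/{n}1.npy",d)
go([.438,.188,.06],-69)
go([.438,.188,.014],-69)
E
```

```text
t 2.1 p [0.4469 0.1912 0.234 ] yaw -68.55 z [-0.002  0.001 -1.   ] F [-0.5 -0.9 -0.2] open 0.997 q [ 10.  20. 101.   0.  59.  78.]
[0.438, 0.188, 0.06] dp [-10.  -4. 174.] turn [0.  0.  0.3]
[0.438, 0.188, 0.014] dp [-10.  -4. 220.] turn [0.  0.  0.3]
```

View pics/scene1.png

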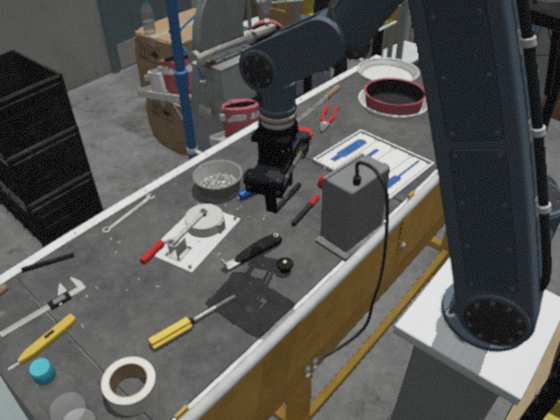

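View pics/top1.png

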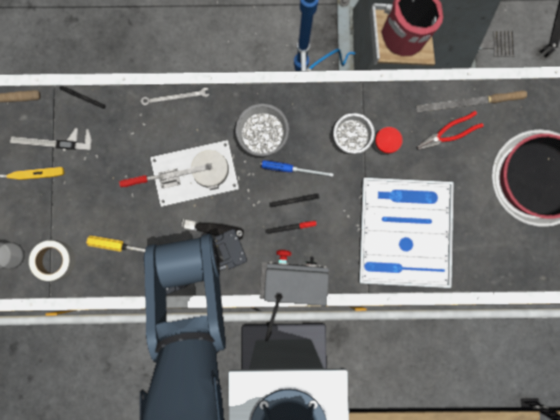

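```bash
python3 - <<'E'
from h import *
crop("pics/scene1.png","pics/s1.png",215,70,130,150,5)
s=bot.read_state();M=s['tcp_rot'];P=s['position']
pts=[]
for n in("scene","top"):
    D=np.load(f"pics/{n}1.npy")
    for v in range(420):
        for u in range(560):
            if D[v,u]>0:
                X=M.T@(dep(n,D,u,v)-P)
                if np.hypot(*X[:2])<.2 and -.3<X[2]<.02: pts.append(X)
pts=np.array(pts)
for a in np.arange(-.3,.02,.02):
    q=pts[(pts[:,2]>=a)&(pts[:,2]<a+.02)]
    if len(q): print(a.round(2),len(q),np.percentile(q[:,0],[1,99]).round(3),np.percentile(q[:,1],[1,99]).round(3))
E
```

```text
Traceback (most recent call last):
  File "h.py", line 15, in dep
    p,r=ray(n,u,v); return p+r*D[int(round(v)),int(round(u))]
        ~~~^^^^^^^
  File "h.py", line 6, in ray
    i,f=K(n); d=np.array([(u-i['cx'])/f,(v-i['cy'])/f]); s=d.copy()
        ~^^^
  File "h.py", line 4, in K
    i=vision.camera_info(n); f=210/np.tan(np.radians(i['vertical_fov']/2)); return i,f
ValueError: time passes only in moves, steps and waits
```

View pics/s1.png

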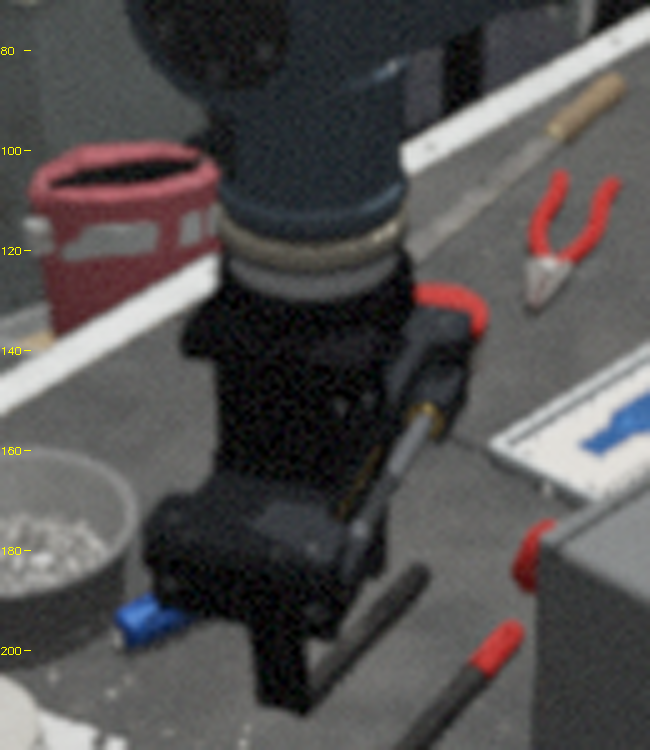

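The scene view shows the gripper at about (275,185), with a connector and hose sticking out on one side at (300,145). I'll measure its extents in tool axes.

```bash
sed -i 's/^def K(n):/import functools\n@functools.lru_cache(None)\ndef K(n):/' h.py; python3 - <<'E'
from h import *
s=bot.read_state();M=s['tcp_rot'];P=s['position']
pts=[]
for n in("scene","top"):
    D=np.load(f"pics/{n}1.npy")
    for v in range(40,330):
        for u in range(100,400):
            if D[v,u]>0:
                X=M.T@(dep(n,D,u,v)-P)
                if np.hypot(*X[:2])<.2 and -.3<X[2]<.02: pts.append(X)
pts=np.array(pts)
for a in np.arange(-.3,.02,.02):
    q=pts[(pts[:,2]>=a)&(pts[:,2]<a+.02)]
    if len(q): print(a.round(2),len(q),np.percentile(q[:,0],[1,99]).round(3),np.percentile(q[:,1],[1,99]).round(3))
E
```

```text
-0.3 744 [-0.069  0.047] [-0.072  0.062]
-0.28 335 [-0.045  0.042] [-0.068  0.046]
-0.26 250 [-0.038  0.025] [-0.06  -0.002]
-0.24 432 [-0.035  0.032] [-0.038  0.005]
-0.22 402 [-0.037  0.028] [-0.04   0.004]
-0.2 326 [-0.037  0.029] [-0.041  0.006]
-0.18 492 [-0.039  0.032] [-0.053  0.012]
-0.16 517 [-0.039  0.035] [-0.055  0.006]
-0.14 240 [-0.025  0.02 ] [-0.055 -0.013]
-0.12 1449 [-0.037  0.036] [-0.098  0.092]
-0.1 915 [-0.04   0.037] [-0.099  0.093]
-0.08 559 [-0.04   0.034] [-0.092  0.078]
-0.06 84 [-0.179  0.034] [-0.09   0.108]
-0.04 227 [-0.179  0.008] [-0.061  0.128]
-0.02 145 [-0.142  0.008] [-0.059  0.128]
0.0 133 [-0.15   0.008] [-0.057  0.131]
```

>>> jog_arm --rows '[{"dp":[-10,-4,174],"turn":[0,0,0],"grip":1},{"dp":[-10,-4,174],"turn":[0,0,0],"grip":1},{"dp":[-10,-4,174],"turn":[0,0,0],"grip":1},{"dp":[-10,-4,174],"turn":[0,0,0],"grip":1},{"dp":[-10,-4,190],"turn":[0,0,0],"grip":1},{"dp":[-10,-4,206],"turn":[0,0,0],"grip":1},{"dp":[-10,-4,216],"turn":[0,0,0],"grip":1},{"dp":[-10,-4,220],"turn":[0,0,0],"grip":1},{"dp":[-10,-4,220],"turn":[0,0,0],"grip":1}]'

```text
time_s: 3.1
position: [0.4388, 0.1874, 0.0142]
tcp_rot: [[0.933, 0.359, -0.0], [0.359, -0.933, -0.0], [-0.0, -0.0, -1.0]]
force: [0.8, -0.1, -0.1]
opening: 1.006
```

```bash
python3 - <<'E'
from h import *
st(); go([.438,.188,.014],-69)
E
```

```text
t 3.1 p [0.4388 0.1874 0.0142] yaw -68.94 z [-0. -0. -1.] F [ 0.8 -0.1 -0.1] open 1.006 q [ 10.  42. 112.  -0.  26.  79.]
[0.438, 0.188, 0.014] dp [-0.5 -0.9  0.2] turn [-0.   0.   0.1]
```

>>> jog_arm --rows '[{"dp":[0,0,0],"turn":[0,0,0],"grip":0.6},{"dp":[0,0,0],"turn":[0,0,0],"grip":0.3},{"dp":[0,0,0],"turn":[0,0,0],"grip":0.3},{"dp":[0,0,0],"turn":[0,0,0],"grip":0.3},{"dp":[0,0,0],"turn":[0,0,0],"grip":0.3},{"dp":[0,0,0],"turn":[0,0,0],"grip":0.3}]'

```text
time_s: 3.7
position: [0.4385, 0.1881, 0.0146]
tcp_rot: [[0.933, 0.361, 0.0], [0.361, -0.933, 0.0], [0.0, 0.0, -1.0]]
force: [0.9, 0.8, 0.3]
opening: 0.538
```

>>> jog_arm --rows '[{"dp":[0,0,0],"turn":[0,0,0],"grip":0.3},{"dp":[0,0,0],"turn":[0,0,0],"grip":0.3},{"dp":[0,0,0],"turn":[0,0,0],"grip":0.3},{"dp":[0,0,0],"turn":[0,0,0],"grip":0.3}]'

```text
time_s: 4.1
position: [0.4385, 0.1881, 0.0144]
tcp_rot: [[0.933, 0.36, -0.0], [0.36, -0.933, 0.0], [0.0, -0.0, -1.0]]
force: [0.3, 0.2, 1.6]
opening: 0.423
```

>>> jog_arm --rows '[{"dp":[0,0,0],"turn":[0,0,0],"grip":0.3},{"dp":[0,0,-5],"turn":[0,0,0],"grip":0.3},{"dp":[0,0,-20],"turn":[0,0,0],"grip":0.3},{"dp":[0,0,-40],"turn":[0,0,0],"grip":0.3},{"dp":[0,0,-80],"turn":[0,0,0],"grip":0.3},{"dp":[0,0,-120],"turn":[0,0,0],"grip":0.3},{"dp":[0,0,-160],"turn":[0,0,0],"grip":0.3},{"dp":[0,0,-200],"turn":[0,0,0],"grip":0.3},{"dp":[0,0,-220],"turn":[0,0,0],"grip":0.3},{"dp":[0,0,-230],"turn":[0,0,0],"grip":0.3}]'

```text
time_s: 5.1
position: [0.4392, 0.1881, 0.247]
tcp_rot: [[0.933, 0.361, 0.005], [0.361, -0.933, 0.001], [0.005, 0.001, -1.0]]
force: [-0.1, -0.1, -1.4]
opening: 0.424
```

```bash
python3 - <<'E'
from h import *
st()
p,d=vision.capture("scene"); cv2.imwrite("pics/scene2.png",cv2.cvtColor(p,cv2.COLOR_RGB2BGR))
crop("pics/scene2.png","pics/s2.png",215,100,120,150,5)
go([.57,.0,.25],-69); go([.486,-.329,.25],-69)
E
```

```text
t 5.1 p [0.4392 0.1881 0.247 ] yaw -68.86 z [ 0.005  0.001 -1.   ] F [-0.1 -0.1 -1.4] open 0.424 q [ 10.  18. 102.  -0.  60.  79.]
[0.57, 0.0, 0.25] dp [ 54. 223.  -2.] turn [ 0.1 -0.3  0.1]
[0.486, -0.329, 0.25] dp [-143.  499.   -3.] turn [ 0.1 -0.3  0.1]
```

View pics/s2.png

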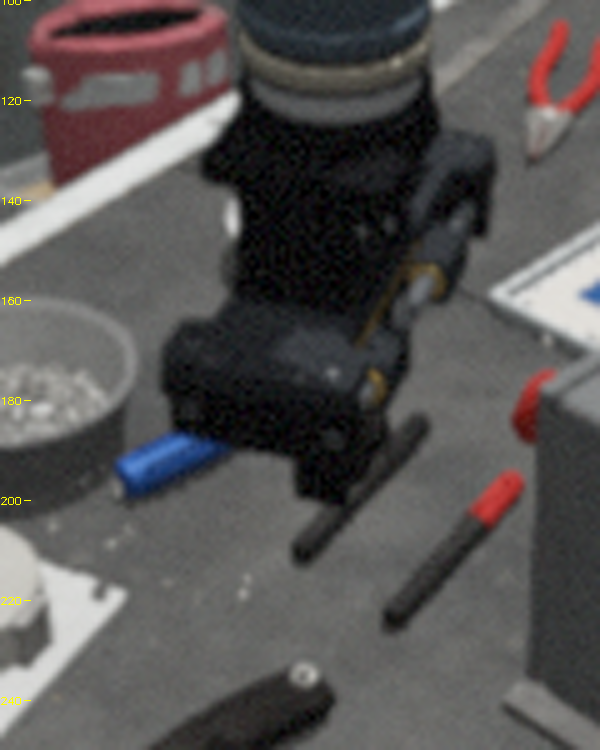

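>>> jog_arm --rows '[{"dp":[54,223,-2],"turn":[0,0,0],"grip":0.3},{"dp":[54,223,-2],"turn":[0,0,0],"grip":0.3},{"dp":[54,223,-2],"turn":[0,0,0],"grip":0.3},{"dp":[54,223,-2],"turn":[0,0,0],"grip":0.3},{"dp":[54,223,-2],"turn":[0,0,0],"grip":0.3},{"dp":[-143,499,-3],"turn":[0,0,0],"grip":0.3},{"dp":[-143,499,-3],"turn":[0,0,0],"grip":0.3},{"dp":[-143,499,-3],"turn":[0,0,0],"grip":0.3},{"dp":[-143,499,-3],"turn":[0,0,0],"grip":0.3},{"dp":[-143,499,-3],"turn":[0,0,0],"grip":0.3}]'

```text
time_s: 6.15
position: [0.5054, -0.2439, 0.2451]
tcp_rot: [[0.933, 0.36, -0.003], [0.36, -0.933, 0.002], [-0.002, -0.003, -1.0]]
force: [0.4, 0.4, -0.1]
opening: 0.426
```

```bash
python3 - <<'E'
from h import *
st()
go([.486,-.329,.16],-69)
E
```

```text
t 6.15 p [ 0.5054 -0.2439  0.2451] yaw -68.87 z [-0.003  0.002 -1.   ] F [ 0.4  0.4 -0.1] open 0.426 q [-37.  25.  90.   0.  65.  32.]
[0.486, -0.329, 0.16] dp [-49.  73.  85.] turn [-0.2  0.1  0.1]
```

>>> jog_arm --rows '[{"dp":[-49,73,85],"turn":[0,0,0],"grip":0.3},{"dp":[-49,73,85],"turn":[0,0,0],"grip":0.3},{"dp":[-49,73,85],"turn":[0,0,0],"grip":0.3},{"dp":[-49,73,125],"turn":[0,0,0],"grip":0.3},{"dp":[-49,73,165],"turn":[0,0,0],"grip":0.3},{"dp":[-49,73,185],"turn":[0,0,0],"grip":0.3},{"dp":[-49,73,195],"turn":[0,0,0],"grip":0.3},{"dp":[-49,73,195],"turn":[0,0,0],"grip":0.3},{"dp":[-49,73,195],"turn":[0,0,0],"grip":0.3}]'

```text
time_s: 7.05
position: [0.4884, -0.3284, 0.0528]
tcp_rot: [[0.933, 0.361, 0.001], [0.361, -0.933, -0.001], [0.001, 0.001, -1.0]]
force: [-0.7, 0.1, 0.2]
opening: 0.424
```

```bash
python3 - <<'E'
from h import *
st()
go([.486,-.329,.0215],-69)
E
```

```text
t 7.05 p [ 0.4884 -0.3284  0.0528] yaw -68.84 z [ 0.001 -0.001 -1.   ] F [-0.7  0.1  0.2] open 0.424 q [-45.  42.  95.   0.  43.  24.]
[0.486, -0.329, 0.0215] dp [-2.4 -0.4 31.3] turn [ 0.1 -0.   0.2]
```

>>> jog_arm --rows '[{"dp":[-2.5,-0.5,15],"turn":[0,0,0],"grip":0.3},{"dp":[-2.5,-0.5,25],"turn":[0,0,0],"grip":0.3},{"dp":[-2.5,-0.5,30],"turn":[0,0,0],"grip":0.3},{"dp":[-2.5,-0.5,31.5],"turn":[0,0,0],"grip":0.3},{"dp":[-2.5,-0.5,31.5],"turn":[0,0,0],"grip":0.3},{"dp":[-2.5,-0.5,31.5],"turn":[0,0,0],"grip":0.5},{"dp":[-2.5,-0.5,31.5],"turn":[0,0,0],"grip":0.7},{"dp":[-2.5,-0.5,31.5],"turn":[0,0,0],"grip":0.8},{"dp":[-2.5,-0.5,31.5],"turn":[0,0,0],"grip":0.8},{"dp":[-2.5,-0.5,31.5],"turn":[0,0,0],"grip":0.8}]'

```text
time_s: 8.05
position: [0.4853, -0.3289, 0.0208]
tcp_rot: [[0.933, 0.36, 0.0], [0.36, -0.933, -0.0], [0.0, 0.0, -1.0]]
force: [0.1, -0.7, 0.0]
opening: 0.759
```

```bash
python3 - <<'E'
from h import *
st()
E
```

```text
t 8.05 p [ 0.4853 -0.3289  0.0208] yaw -68.87 z [ 0. -0. -1.] F [ 0.1 -0.7  0. ] open 0.759 q [-45.  45.  96.   0.  39.  24.]
```

>>> jog_arm --rows '[{"dp":[0,0,-20],"turn":[0,0,0],"grip":1},{"dp":[0,0,-60],"turn":[0,0,0],"grip":1},{"dp":[0,0,-110],"turn":[0,0,0],"grip":1},{"dp":[0,0,-160],"turn":[0,0,0],"grip":1},{"dp":[30,-35,-200],"turn":[0,0,0],"grip":1},{"dp":[226,-265,-230],"turn":[0,0,0],"grip":1},{"dp":[226,-265,-230],"turn":[0,0,0],"grip":1},{"dp":[226,-265,-230],"turn":[0,0,0],"grip":1},{"dp":[226,-265,-230],"turn":[0,0,0],"grip":1},{"dp":[226,-265,-230],"turn":[0,0,0],"grip":1}]'

```text
time_s: 9.05
position: [0.58, -0.0571, 0.2436]
tcp_rot: [[0.933, 0.36, 0.0], [0.36, -0.933, -0.0], [0.0, 0.0, -1.0]]
force: [1.4, 0.0, 0.2]
opening: 1.002
```

```bash
python3 - <<'E'
from h import *
st()
go([.56,.1,.24],-40);go([.494,.467,.22],-10.4)
E
```

```text
t 9.05 p [ 0.58   -0.0571  0.2436] yaw -68.89 z [ 0. -0. -1.] F [1.4 0.  0.2] open 1.002 q [-17.  26.  88.  -0.  66.  52.]
[0.56, 0.1, 0.24] dp [  38. -154.    4.] turn [  0.   -0.  -28.9]
[0.494, 0.467, 0.22] dp [ 109. -520.   24.] turn [  0.   -0.  -58.5]
```

>>> jog_arm --rows '[{"dp":[109,-520,24],"turn":[0,0,-58],"grip":1},{"dp":[109,-520,24],"turn":[0,0,-58],"grip":1},{"dp":[109,-520,24],"turn":[0,0,-58],"grip":1},{"dp":[109,-520,24],"turn":[0,0,-58],"grip":1},{"dp":[109,-520,24],"turn":[0,0,-58],"grip":1},{"dp":[109,-520,24],"turn":[0,0,-58],"grip":1},{"dp":[109,-520,24],"turn":[0,0,-58],"grip":1},{"dp":[109,-520,24],"turn":[0,0,-58],"grip":1},{"dp":[109,-520,24],"turn":[0,0,-58],"grip":1},{"dp":[109,-520,24],"turn":[0,0,-58],"grip":1}]'

```text
time_s: 10.05
position: [0.4983, 0.4358, 0.2205]
tcp_rot: [[0.188, 0.982, -0.0], [0.982, -0.188, -0.0], [-0.0, -0.0, -1.0]]
force: [1.2, -0.2, 0.2]
opening: 0.999
```

```bash
python3 - <<'E'
from h import *
p,d=vision.capture("top"); cv2.imwrite("pics/top3.png",cv2.cvtColor(p,cv2.COLOR_RGB2BGR))
crop("pics/top3.png","pics/t3.png",350,170,110,120,6)
st();
E
```

```text
t 10.1 p [0.4962 0.444  0.2202] yaw -10.58 z [ 0.     0.008 -1.   ] F [0.4 5.  0.1] open 1.001 q [32. 34. 77.  0. 69. 42.]
```

View pics/t3.png

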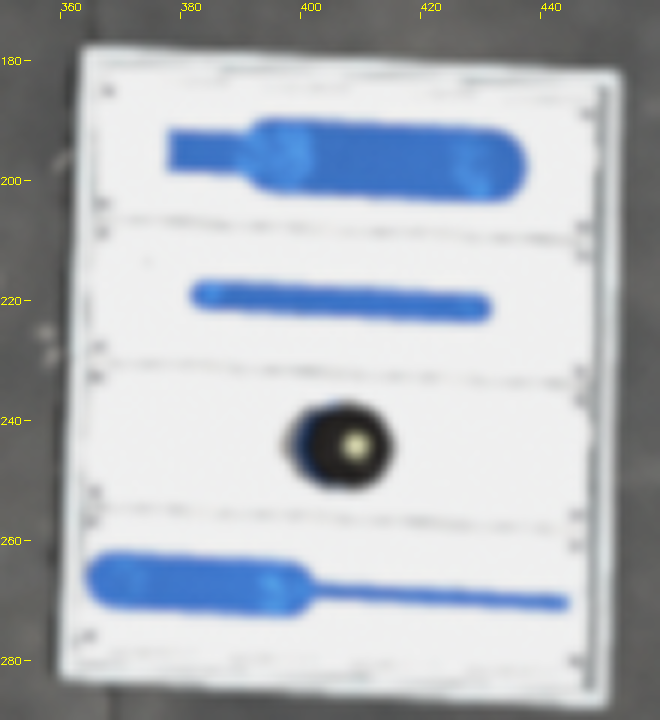

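```bash
python3 - <<'E'
from h import *
print(onz("top",409.3,244.3,.038), onz("top",406,244.2,.006))
go([.494,.467,.06],-10.4);go([.494,.467,.013],-10.4)
E
```

```text
[ 0.48479545 -0.33009598  0.038     ] [ 0.48579697 -0.32925797  0.006     ]
[0.494, 0.467, 0.06] dp [ 21.  -6. 160.] turn [-0.1 -0.4 -0.2]
[0.494, 0.467, 0.013] dp [ 21.  -6. 207.] turn [-0.1 -0.4 -0.2]
```

The knob now reads (0.485,-0.330), within 2 mm of its spot. Next I lower onto the screwdriver handle.

>>> jog_arm --rows '[{"dp":[21,-6,100],"turn":[0,0,0],"grip":1},{"dp":[21,-6,130],"turn":[0,0,0],"grip":1},{"dp":[21,-6,160],"turn":[0,0,0],"grip":1},{"dp":[21,-6,160],"turn":[0,0,0],"grip":1},{"dp":[21,-6,160],"turn":[0,0,0],"grip":1},{"dp":[21,-6,160],"turn":[0,0,0],"grip":1}]'

```text
time_s: 10.7
position: [0.4989, 0.4563, 0.0627]
tcp_rot: [[0.189, 0.982, 0.003], [0.982, -0.189, 0.002], [0.002, 0.003, -1.0]]
force: [1.1, -0.8, 0.8]
opening: 0.999
```

```bash
python3 - <<'E'
from h import *
st();go([.494,.467,.013],-10.4)
E
```

```text
t 10.7 p [0.4989 0.4563 0.0627] yaw -10.89 z [ 0.003  0.002 -1.   ] F [ 1.1 -0.8  0.8] open 0.999 q [33. 46. 81. -0. 53. 44.]
[0.494, 0.467, 0.013] dp [ 9.5 -6.9 49.7] turn [ 0.2 -0.1 -0.5]
```

>>> jog_arm --rows '[{"dp":[9.5,-7,25],"turn":[0,0,0],"grip":1},{"dp":[9.5,-7,40],"turn":[0,0,0],"grip":1},{"dp":[9.5,-7,48],"turn":[0,0,0],"grip":1},{"dp":[9.5,-7,49.5],"turn":[0,0,0],"grip":1},{"dp":[9.5,-7,49.5],"turn":[0,0,0],"grip":1},{"dp":[9.5,-7,49.5],"turn":[0,0,0],"grip":0.1},{"dp":[9.5,-7,49.5],"turn":[0,0,0],"grip":0.1},{"dp":[9.5,-7,49.5],"turn":[0,0,0],"grip":0.1},{"dp":[9.5,-7,49.5],"turn":[0,0,0],"grip":0.1},{"dp":[9.5,-7,49.5],"turn":[0,0,0],"grip":0.1}]'

```text
time_s: 11.7
position: [0.4923, 0.4665, 0.0115]
tcp_rot: [[0.189, 0.982, 0.0], [0.982, -0.189, 0.0], [0.0, 0.0, -1.0]]
force: [-0.4, -0.0, 2.5]
opening: 0.631
```

>>> jog_arm --rows '[{"dp":[0,0,0],"turn":[0,0,0],"grip":0.1},{"dp":[0,0,0],"turn":[0,0,0],"grip":0.1},{"dp":[0,0,0],"turn":[0,0,0],"grip":0.1},{"dp":[0,0,0],"turn":[0,0,0],"grip":0.1},{"dp":[0,0,0],"turn":[0,0,0],"grip":0.1}]'

```text
time_s: 12.2
position: [0.4925, 0.4665, 0.0115]
tcp_rot: [[0.189, 0.982, 0.001], [0.982, -0.189, 0.0], [0.001, 0.0, -1.0]]
force: [-0.5, 0.2, 4.4]
opening: 0.31
```

```bash
python3 - <<'E'
from h import *
st()
E
```

```text
t 12.2 p [0.4925 0.4665 0.0115] yaw -10.87 z [ 0.001  0.    -1.   ] F [-0.5  0.2  4.4] open 0.31 q [34. 50. 81.  0. 48. 45.]
```

>>> jog_arm --rows '[{"dp":[0,0,0],"turn":[0,0,0],"grip":0.1},{"dp":[0,0,0],"turn":[0,0,0],"grip":0.1},{"dp":[0,0,-5],"turn":[0,0,0],"grip":0.1},{"dp":[0,0,-20],"turn":[0,0,0],"grip":0.1},{"dp":[0,0,-50],"turn":[0,0,0],"grip":0.1},{"dp":[0,0,-90],"turn":[0,0,0],"grip":0.1},{"dp":[0,0,-130],"turn":[0,0,0],"grip":0.1},{"dp":[0,0,-170],"turn":[0,0,0],"grip":0.1},{"dp":[0,0,-210],"turn":[0,0,0],"grip":0.1},{"dp":[0,0,-240],"turn":[0,0,0],"grip":0.1}]'

```text
time_s: 13.2
position: [0.4925, 0.4665, 0.2548]
tcp_rot: [[0.189, 0.982, 0.003], [0.982, -0.189, 0.002], [0.002, 0.002, -1.0]]
force: [0.5, -0.6, -1.7]
opening: 0.312
```

```bash
python3 - <<'E'
from h import *
st()
for n in ("scene","top"):
    p,d=vision.capture(n); cv2.imwrite(f"pics/{n}4.png",cv2.cvtColor(p,cv2.COLOR_RGB2BGR))
crop("pics/scene4.png","pics/s4.png",90,180,200,150,4)
# target: object moved rigidly: centre (.488,.433) with tool at (.4925,.4665), yaw -10.87, obj y at 79.6
a=np.radians(86.4-79.6); Rm=np.array([[np.cos(a),-np.sin(a)],[np.sin(a),np.cos(a)]])
off=Rm@(np.array([.4925,.4665])-[.4884,.4335]); t=np.array([.4202,-.3228])+off; print("target",t, -10.87+6.8)
go([.56,.1,.26],-4);go([*t,.2],-4.1)
E
```

```text
t 13.2 p [0.4925 0.4665 0.2548] yaw -10.87 z [ 0.003  0.002 -1.   ] F [ 0.5 -0.6 -1.7] open 0.312 q [34. 33. 73. -0. 74. 45.]
target [ 0.42036383 -0.28954668] -4.069999999999999
[0.56, 0.1, 0.26] dp [-349.  134.   -4.] turn [ 0.5 -0.5 -6.9]
[np.float64(0.4203638276291223), np.float64(-0.28954668196242755), 0.2] dp [-758.   69.   52.] turn [ 0.5 -0.5 -6.8]
```

View pics/s4.png

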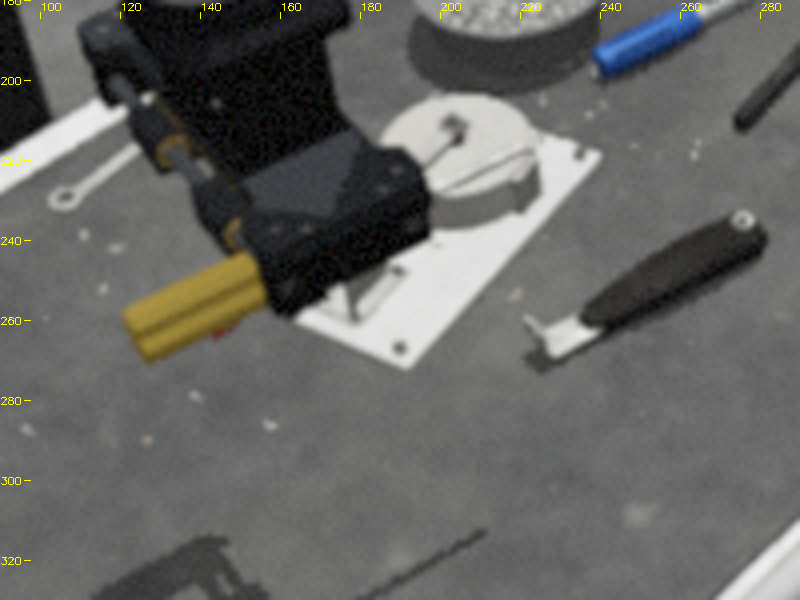

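View pics/top4.png

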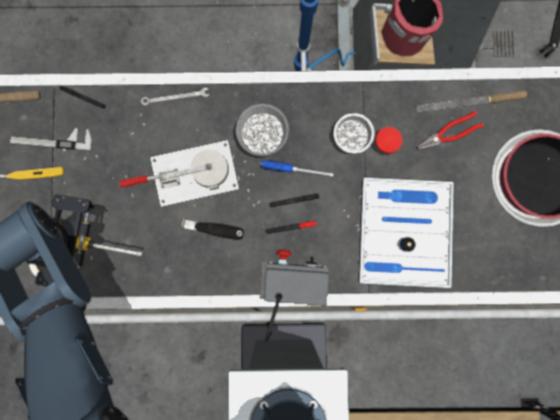

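The yellow screwdriver is held level, its handle at about (128,258) in the scene view. I'll carry it across now.

>>> jog_arm --rows '[{"dp":[-349,134,-15],"turn":[0,0,-7],"grip":0.1},{"dp":[-349,134,-15],"turn":[0,0,-7],"grip":0.1},{"dp":[-349,134,-15],"turn":[0,0,-7],"grip":0.1},{"dp":[-349,134,-15],"turn":[0,0,-7],"grip":0.1},{"dp":[-349,134,-15],"turn":[0,0,-7],"grip":0.1},{"dp":[-349,134,-15],"turn":[0,0,-7],"grip":0.1},{"dp":[-349,134,-15],"turn":[0,0,-7],"grip":0.1},{"dp":[-349,134,-15],"turn":[0,0,-7],"grip":0.1},{"dp":[-349,134,-15],"turn":[0,0,-7],"grip":0.1}]'

```text
time_s: 14.2
position: [0.5579, 0.0946, 0.265]
tcp_rot: [[0.073, 0.997, -0.002], [0.997, -0.073, -0.001], [-0.001, -0.002, -1.0]]
force: [-0.4, -0.0, -1.3]
opening: 0.311
```

```bash
python3 - <<'E'
from h import *
st()
go([.5,-.25,.25],-4.1); go([.4204,-.2895,.2],-4.1)
E
```

```text
t 14.2 p [0.5579 0.0946 0.265 ] yaw -4.16 z [-0.002 -0.001 -1.   ] F [-0.4 -0.  -1.3] open 0.311 q [-2. 24. 89. -0. 68.  3.]
[0.5, -0.25, 0.25] dp [-348.  -33.   16.] turn [-0.1  0.1 -0.1]
[0.4204, -0.2895, 0.2] dp [-393. -109.   66.] turn [-0.1  0.1 -0.1]
```

>>> jog_arm --rows '[{"dp":[-348,-33,16],"turn":[0,0,0],"grip":0.1},{"dp":[-348,-33,16],"turn":[0,0,0],"grip":0.1},{"dp":[-348,-33,16],"turn":[0,0,0],"grip":0.1},{"dp":[-348,-33,16],"turn":[0,0,0],"grip":0.1},{"dp":[-348,-33,16],"turn":[0,0,0],"grip":0.1},{"dp":[-348,-33,16],"turn":[0,0,0],"grip":0.1},{"dp":[-348,-33,16],"turn":[0,0,0],"grip":0.1},{"dp":[-393,-109,66],"turn":[0,0,0],"grip":0.1},{"dp":[-393,-109,66],"turn":[0,0,0],"grip":0.1},{"dp":[-393,-109,66],"turn":[0,0,0],"grip":0.1}]'

```text
time_s: 15.2
position: [0.4166, -0.2843, 0.1961]
tcp_rot: [[0.072, 0.997, -0.01], [0.997, -0.072, 0.009], [0.008, -0.01, -1.0]]
force: [0.1, 0.5, -1.3]
opening: 0.312
```

```bash
python3 - <<'E'
from h import *
st()
go([.4204,-.2895,.06],-4.1)
E
```

```text
t 15.2 p [ 0.4166 -0.2843  0.1961] yaw -4.1 z [-0.01   0.009 -1.   ] F [ 0.1  0.5 -1.3] open 0.312 q [-47.  24. 101.  -0.  55. -43.]
[0.4204, -0.2895, 0.06] dp [ -6.   6. 136.] turn [-0.6 -0.5 -0. ]
```

>>> jog_arm --rows '[{"dp":[-4,3,30],"turn":[0,0,0],"grip":0.1},{"dp":[-4,3,70],"turn":[0,0,0],"grip":0.1},{"dp":[-4,3,110],"turn":[0,0,0],"grip":0.1},{"dp":[-4,3,134],"turn":[0,0,0],"grip":0.1},{"dp":[-4,3,134],"turn":[0,0,0],"grip":0.1},{"dp":[-4,3,134],"turn":[0,0,0],"grip":0.1},{"dp":[-4,3,134],"turn":[0,0,0],"grip":0.1}]'

```text
time_s: 15.9
position: [0.4267, -0.2909, 0.0674]
tcp_rot: [[0.067, 0.998, 0.002], [0.998, -0.067, -0.002], [-0.002, 0.002, -1.0]]
force: [0.3, -0.8, -0.6]
opening: 0.31
```

```bash
python3 - <<'E'
from h import *
st()
go([.4204,-.2895,.019],-4.1)
E
```

```text
t 15.9 p [ 0.4267 -0.2909  0.0674] yaw -3.82 z [ 0.002 -0.002 -1.   ] F [ 0.3 -0.8 -0.6] open 0.31 q [-47.  37. 105.   0.  37. -43.]
[0.4204, -0.2895, 0.019] dp [ 1.1 -6.4 48.4] turn [0.1 0.1 0.3]
```

>>> jog_arm --rows '[{"dp":[1,-6.5,25],"turn":[0,0,0],"grip":0.1},{"dp":[1,-6.5,40],"turn":[0,0,0],"grip":0.1},{"dp":[1,-6.5,46],"turn":[0,0,0],"grip":0.1},{"dp":[1,-6.5,49],"turn":[0,0,0],"grip":0.1},{"dp":[1,-6.5,49],"turn":[0,0,0],"grip":0.1},{"dp":[1,-6.5,49],"turn":[0,0,0],"grip":0.1}]'

```text
time_s: 16.5
position: [0.4196, -0.2897, 0.018]
tcp_rot: [[0.067, 0.998, 0.001], [0.998, -0.067, -0.001], [-0.001, 0.001, -1.0]]
force: [-0.6, 0.1, 0.1]
opening: 0.312
```

```bash
python3 - <<'E'
from h import *
st()
go([.4204,-.2895,.018],-4.1)
E
```

```text
t 16.5 p [ 0.4196 -0.2897  0.018 ] yaw -3.86 z [ 0.001 -0.001 -1.   ] F [-0.6  0.1  0.1] open 0.312 q [-47.  42. 107.   0.  30. -43.]
[0.4204, -0.2895, 0.018] dp [0.3 0.7 0. ] turn [0.1 0.1 0.2]
```

>>> jog_arm --rows '[{"dp":[0,0,0.5],"turn":[0,0,0],"grip":0.42},{"dp":[0,0,0.5],"turn":[0,0,0],"grip":0.42},{"dp":[0,0,0.5],"turn":[0,0,0],"grip":0.42},{"dp":[0,0,0.5],"turn":[0,0,0],"grip":0.42},{"dp":[0,0,-5],"turn":[0,0,0],"grip":0.42},{"dp":[0,0,-20],"turn":[0,0,0],"grip":0.42},{"dp":[0,0,-50],"turn":[0,0,0],"grip":0.42},{"dp":[0,0,-100],"turn":[0,0,0],"grip":0.6},{"dp":[0,0,-150],"turn":[0,0,0],"grip":1},{"dp":[0,0,-200],"turn":[0,0,0],"grip":1}]'

```text
time_s: 17.5
position: [0.4176, -0.2882, 0.2185]
tcp_rot: [[0.067, 0.998, -0.003], [0.998, -0.067, 0.002], [0.002, -0.003, -1.0]]
force: [1.9, -0.8, -0.7]
opening: 0.604
```

```bash
python3 - <<'E'
from h import *
st()
go([.6,-.1,.25],0)
print(onz("top",312,257,.16),onz("top",283,250,.17),onz("top",312,254,.165))
E
```

```text
t 17.5 p [ 0.4176 -0.2882  0.2185] yaw -3.87 z [-0.003  0.002 -1.   ] F [ 1.9 -0.8 -0.7] open 0.604 q [-47.  22. 100.  -0.  58. -43.]
[0.6, -0.1, 0.25] dp [200. 169. -32.] turn [-0.2 -0.1 -3.9]
[ 0.4547393  -0.06082906  0.16      ] [0.47266219 0.00988576 0.17      ] [ 0.46202638 -0.06063462  0.165     ]
```

```bash
python3 - <<'E'
from h import *
p,d=vision.capture("top"); cv2.imwrite("pics/top5.png",cv2.cvtColor(p,cv2.COLOR_RGB2BGR))
crop("pics/top5.png","pics/t5.png",255,170,200,130,4)
go([.58,-.1,.25],0)
u=12*np.array([-.146,.989,0]); go([.5438,-.0547,.12],8.4,u)
E
```

```text
[0.58, -0.1, 0.25] dp [202. 146. -24.] turn [ 0.5  0.5 -3.8]
[0.5438, -0.0547, 0.12] dp [246. 105. 105.] turn [ 12.4  -0.7 -12.3]
```

View pics/t5.png

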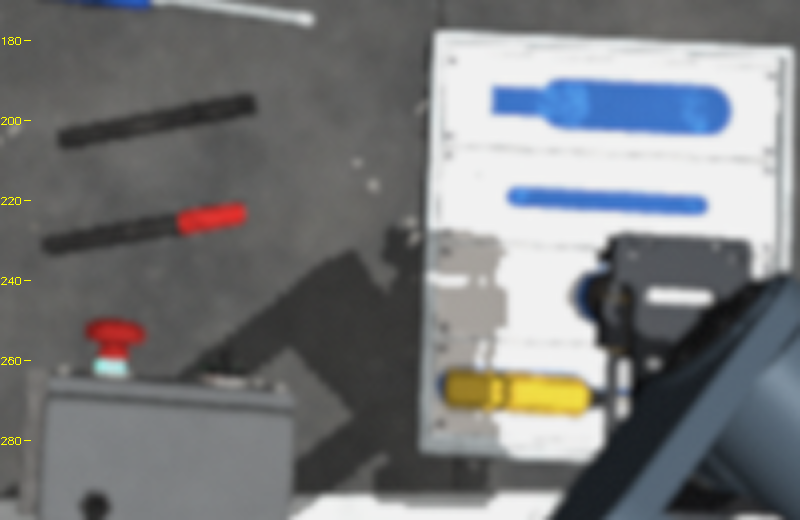

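The screwdriver lies on its outline, handle at about (383,267). Next is the red marker, with the tool leaning away from the box. First I move above it.

>>> jog_arm --rows '[{"dp":[202,146,-24],"turn":[0,0,-4],"grip":1},{"dp":[202,146,-24],"turn":[0,0,-4],"grip":1},{"dp":[202,146,-24],"turn":[0,0,-4],"grip":1},{"dp":[202,146,-24],"turn":[0,0,-4],"grip":0.5},{"dp":[220,135,-20],"turn":[4,0,-7],"grip":0.28},{"dp":[246,105,-10],"turn":[8,0,-10],"grip":0.28},{"dp":[246,105,0],"turn":[12.4,-0.7,-12.3],"grip":0.28},{"dp":[246,105,40],"turn":[12.4,-0.7,-12.3],"grip":0.28},{"dp":[246,105,65],"turn":[12.4,-0.7,-12.3],"grip":0.28},{"dp":[246,105,65],"turn":[12.4,-0.7,-12.3],"grip":0.28}]'

```text
time_s: 18.55
position: [0.5366, -0.0498, 0.1485]
tcp_rot: [[-0.147, 0.964, -0.224], [0.989, 0.146, -0.019], [0.015, -0.224, -0.974]]
force: [-1.0, 0.5, -0.2]
opening: 0.445
```

```bash
python3 - <<'E'
from h import *
st()
u=12*np.array([-.146,.989,0]); go([.5438,-.0547,.06],8.4,u);go([.5438,-.0547,.0175],8.4,u)
E
```

```text
t 18.55 p [ 0.5366 -0.0498  0.1485] yaw 8.63 z [-0.224 -0.019 -0.974] F [-1.   0.5 -0.2] open 0.445 q [-15.  35.  90.  -5.  67. -21.]
[0.5438, -0.0547, 0.06] dp [-7. 26. 85.] turn [-1.  -0.8  0.2]
[0.5438, -0.0547, 0.0175] dp [ -8.  36. 126.] turn [-1.  -0.8  0.2]
```

>>> jog_arm --rows '[{"dp":[-7,17,46],"turn":[-1,-0.8,0],"grip":0.28},{"dp":[-7,17,46],"turn":[-1,-0.8,0],"grip":0.28},{"dp":[-7,17,46],"turn":[-1,-0.8,0],"grip":0.28},{"dp":[-7,17,46],"turn":[-1,-0.8,0],"grip":0.28},{"dp":[-7,17,46],"turn":[-1,-0.8,0],"grip":0.28}]'

```text
time_s: 19.05
position: [0.5492, -0.0566, 0.1061]
tcp_rot: [[-0.149, 0.97, -0.191], [0.989, 0.145, -0.033], [-0.004, -0.194, -0.981]]
force: [-0.8, -1.3, -0.5]
opening: 0.282
```

```bash
python3 - <<'E'
from h import *
st()
p,d=vision.capture("scene"); cv2.imwrite("pics/scene6.png",cv2.cvtColor(p,cv2.COLOR_RGB2BGR))
p,d=vision.capture("top"); cv2.imwrite("pics/top6.png",cv2.cvtColor(p,cv2.COLOR_RGB2BGR))
crop("pics/scene6.png","pics/s6.png",250,90,150,150,5)
crop("pics/top6.png","pics/t6.png",250,170,130,120,6)
u=12*np.array([-.146,.989,0]); go([.5438,-.0547,.045],8.4,u);go([.5438,-.0547,.0175],8.4,u)
E
```

```text
t 19.05 p [ 0.5492 -0.0566  0.1061] yaw 8.52 z [-0.191 -0.033 -0.981] F [-0.8 -1.3 -0.5] open 0.282 q [-15.  39.  91.  -5.  61. -20.]
[0.5438, -0.0547, 0.045] dp [ 3.  7. 60.] turn [0.8 0.3 0.1]
[0.5438, -0.0547, 0.0175] dp [ 3. 12. 87.] turn [0.8 0.3 0.1]
```

View pics/s6.png

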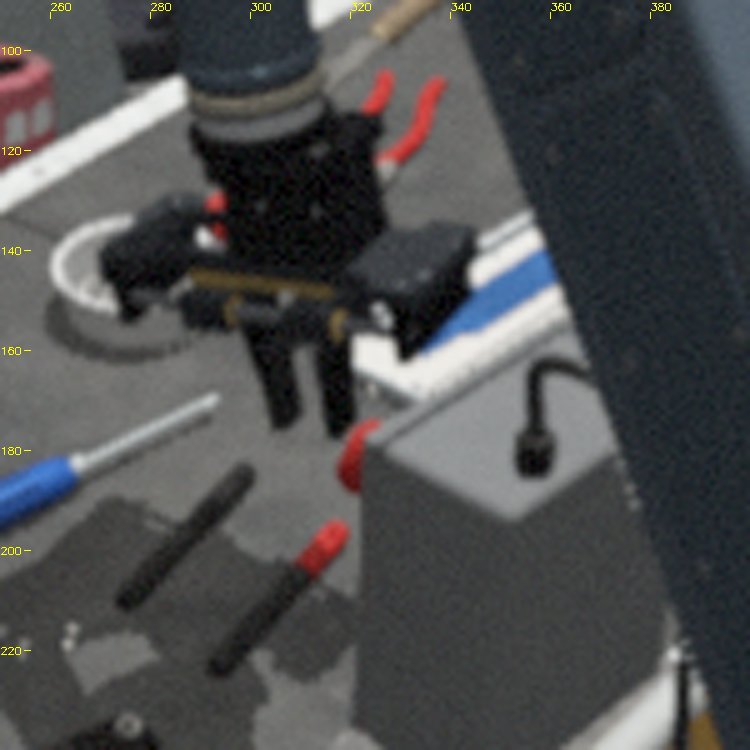

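View pics/t6.png

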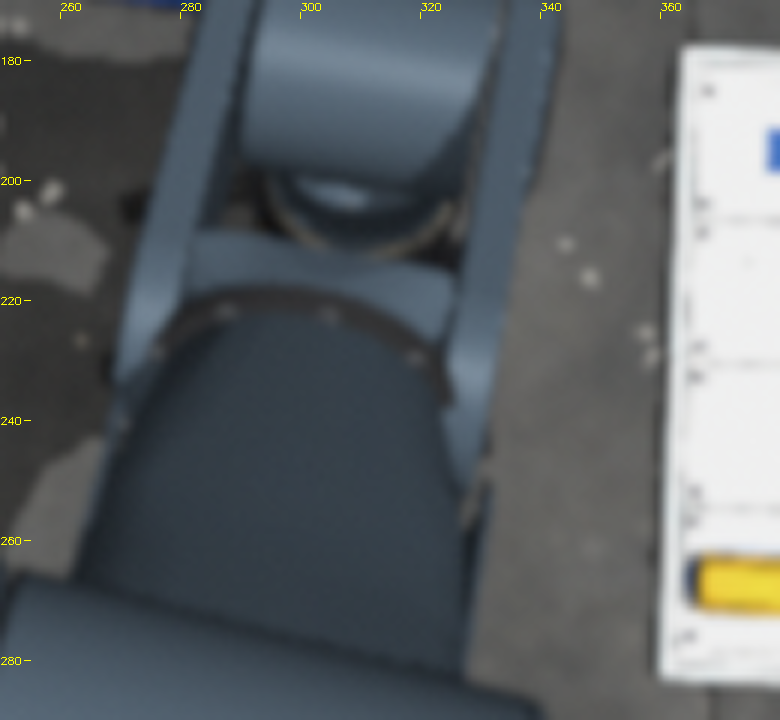

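>>> jog_arm --rows '[{"dp":[1,3,20],"turn":[0.8,0.3,0],"grip":0.28},{"dp":[2,5,40],"turn":[0.8,0.3,0],"grip":0.28},{"dp":[3,7,55],"turn":[0.8,0.3,0],"grip":0.28},{"dp":[3,7,60],"turn":[0.8,0.3,0],"grip":0.28},{"dp":[3,7,60],"turn":[0.8,0.3,0],"grip":0.28},{"dp":[3,7,60],"turn":[0.8,0.3,0],"grip":0.28}]'

```text
time_s: 19.75
position: [0.5434, -0.0543, 0.0442]
tcp_rot: [[-0.148, 0.967, -0.207], [0.989, 0.145, -0.029], [0.002, -0.209, -0.978]]
force: [0.6, -0.5, -0.9]
opening: 0.283
```

```bash
python3 - <<'E'
from h import *
st()
p,d=vision.capture("scene"); cv2.imwrite("pics/scene7.png",cv2.cvtColor(p,cv2.COLOR_RGB2BGR))
crop("pics/scene7.png","pics/s7.png",250,110,120,130,5)
s=bot.read_state();print(proj("scene",s['position']))
u=12*np.array([-.146,.989,0]); go([.5438,-.0547,.0175],8.4,u)
E
```

```text
t 19.75 p [ 0.5434 -0.0543  0.0442] yaw 8.54 z [-0.207 -0.029 -0.978] F [ 0.6 -0.5 -0.9] open 0.283 q [-15.  44.  92.  -6.  55. -20.]
[312.16384319 190.75532251]
[0.5438, -0.0547, 0.0175] dp [-0.4  5.8 26.2] turn [-0.1 -0.1  0.1]
```

View pics/s7.png

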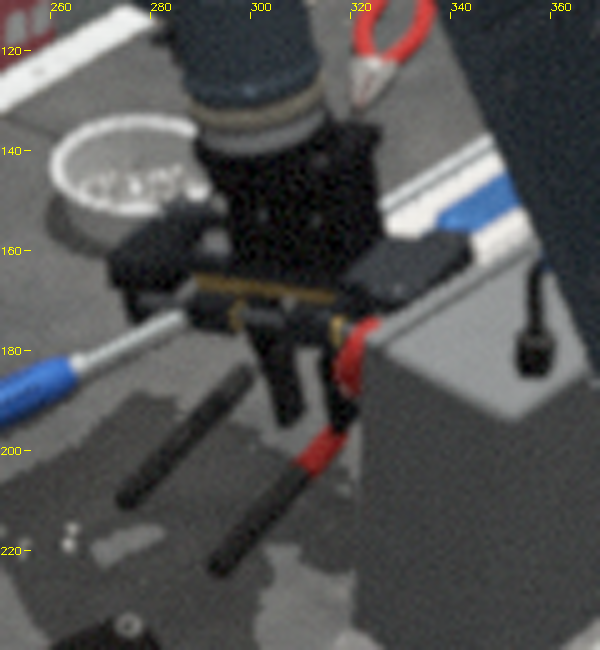

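```bash
python3 - <<'E'
from h import *
s=bot.read_state();M=s['tcp_rot']
for n,P in [("marker",[.5418,-.055,.009]),("tipmid now",s['position']+M@[0,0,.011]),("tip L",s['position']+M@[0,.0123,.011]),("tip R",s['position']+M@[0,-.0123,.011]),("cap end",[.547,-.0865,.009]),("button",[.473,.01,.17])]: print(n,proj("scene",P).round(1))
E
```

```text
marker [312.5 200.9]
tipmid now [312.8 194.1]
tip L [309.  193.5]
tip R [316.7 194.8]
cap end [317.9 194.8]
button [320.  173.7]
```

>>> jog_arm --rows '[{"dp":[0,3,13],"turn":[0,0,0],"grip":0.28},{"dp":[0,4.5,20],"turn":[0,0,0],"grip":0.28},{"dp":[-0.4,5.5,24],"turn":[0,0,0],"grip":0.28},{"dp":[-0.4,5.8,26],"turn":[0,0,0],"grip":0.28},{"dp":[-0.4,5.8,26],"turn":[0,0,0],"grip":0.28}]'

```text
time_s: 20.3
position: [0.5426, -0.0544, 0.0161]
tcp_rot: [[-0.148, 0.966, -0.21], [0.989, 0.145, -0.029], [0.003, -0.212, -0.977]]
force: [0.8, -0.3, -0.6]
opening: 0.277
```

```bash
python3 - <<'E'
from h import *
st()
E
```

```text
t 20.3 p [ 0.5426 -0.0544  0.0161] yaw 8.55 z [-0.21  -0.029 -0.977] F [ 0.8 -0.3 -0.6] open 0.277 q [-15.  47.  93.  -6.  52. -19.]
```

>>> jog_arm --rows '[{"dp":[0,0,0],"turn":[0,0,0],"grip":0.05},{"dp":[0,0,0],"turn":[0,0,0],"grip":0.05},{"dp":[0,0,0],"turn":[0,0,0],"grip":0.05},{"dp":[0,0,0],"turn":[0,0,0],"grip":0.05},{"dp":[0,0,0],"turn":[0,0,0],"grip":0.05},{"dp":[0,0,0],"turn":[0,0,0],"grip":0.05}]'

```text
time_s: 20.9
position: [0.543, -0.0545, 0.0168]
tcp_rot: [[-0.148, 0.967, -0.209], [0.989, 0.145, -0.029], [0.002, -0.211, -0.978]]
force: [0.5, 0.1, 0.2]
opening: 0.194
```

```bash
python3 - <<'E'
from h import *
st()
s=bot.read_state();M=s['tcp_rot'];print("up100",(M.T@[0,0,.1]*1000).round(1))
E
```

```text
t 20.9 p [ 0.543  -0.0545  0.0168] yaw 8.54 z [-0.209 -0.029 -0.978] F [0.5 0.1 0.2] open 0.194 q [-15.  47.  93.  -6.  52. -19.]
up100 [  0.2 -21.1 -97.8]
```

>>> jog_arm --rows '[{"dp":[0,0,0],"turn":[0,0,0],"grip":0.05},{"dp":[0,-1,-5],"turn":[0,0,0],"grip":0.05},{"dp":[0,-4.2,-19.6],"turn":[0,0,0],"grip":0.05},{"dp":[0,-10.5,-49],"turn":[0,0,0],"grip":0.05},{"dp":[0,-19,-88],"turn":[0,0,0],"grip":0.05},{"dp":[0,-27.5,-127],"turn":[0,0,0],"grip":0.05},{"dp":[0,-36,-166],"turn":[0,0,0],"grip":0.05},{"dp":[0,-42,-196],"turn":[0,0,0],"grip":0.05},{"dp":[0,-42,-196],"turn":[0,0,0],"grip":0.05}]'

```text
time_s: 21.8
position: [0.546, -0.0555, 0.2229]
tcp_rot: [[-0.148, 0.969, -0.198], [0.989, 0.145, -0.032], [-0.002, -0.201, -0.98]]
force: [0.6, -0.4, 1.0]
opening: 0.193
```

```bash
python3 - <<'E'
from h import *
st()
p,d=vision.capture("scene"); cv2.imwrite("pics/scene8.png",cv2.cvtColor(p,cv2.COLOR_RGB2BGR))
crop("pics/scene8.png","pics/s8.png",240,70,130,150,5)
# rigid transfer: obj centre (.536,-.0155) y axis 98.4 -> strip (.5515,-.3343) y axis 86.4
a=np.radians(86.4-98.4); Rm=np.array([[np.cos(a),-np.sin(a)],[np.sin(a),np.cos(a)]])
t=np.array([.5515,-.3343])+Rm@(np.array([.543,-.0545])-[.536,-.0155]); print(t)
u=R.from_euler('z',-12,degrees=True).apply(12.2*np.array([-.146,.989,0]))
go([*t,.15],-3.6,u)
print(u)
E
```

```text
t 21.8 p [ 0.546  -0.0555  0.2229] yaw 8.51 z [-0.198 -0.032 -0.98 ] F [ 0.6 -0.4  1. ] open 0.193 q [-15.  30.  86.  -5.  75. -22.]
[ 0.55023848 -0.37390314]
[np.float64(0.550238477263244), np.float64(-0.37390313826434274), 0.15] dp [-316.  -26.   77.] turn [ 0.4  2.5 11.9]
[ 0.76634437 12.17246562  0.        ]
```

View pics/s8.png

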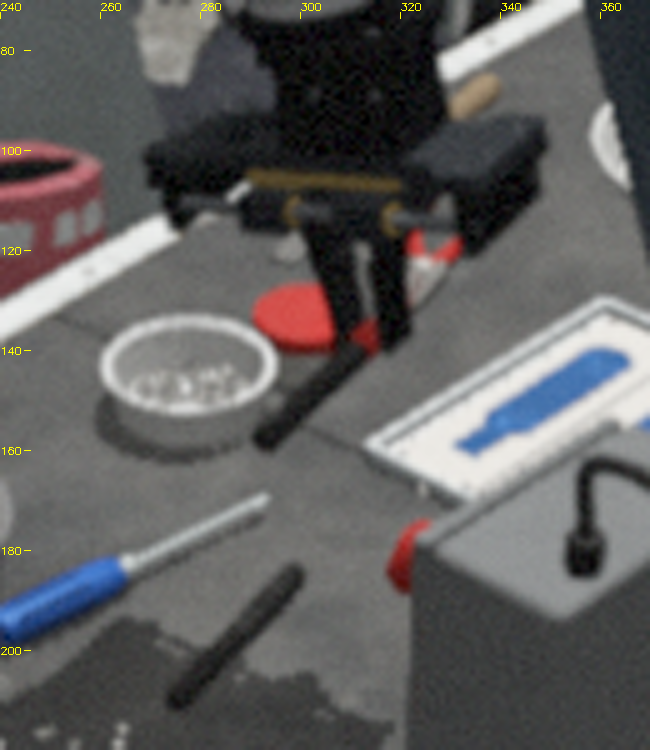

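```bash
python3 - <<'E'
from h import *
s=bot.read_state();print(s['position'])
c=np.array([.536,-.0155])+s['position'][:2]-[.543,-.0545]; z=.009+s['position'][2]-.0168
d=np.array([np.cos(np.radians(98.4)),np.sin(np.radians(98.4))])*.069
for q in (c+d,c-d): print(proj("scene",[*q,z]).round(1))
for dz in(-.01,.01): print(proj("scene",[*(c+d),z+dz]).round(1))
E
```

```text
[ 0.54455055 -0.05517629  0.22036052]
[291.6 158.6]
[319.6 132.7]
[291.6 162.1]
[291.5 155.1]
```

>>> jog_arm --rows '[{"dp":[-50,-5,12],"turn":[0,0.5,2],"grip":0.05},{"dp":[-100,-9,25],"turn":[0,1,4],"grip":0.05},{"dp":[-150,-13,37],"turn":[0,1.5,6],"grip":0.05},{"dp":[-200,-17,50],"turn":[0,2,8],"grip":0.05},{"dp":[-250,-21,62],"turn":[0,2.2,10],"grip":0.05},{"dp":[-290,-24,72],"turn":[0.2,2.5,12],"grip":0.05},{"dp":[-316,-26,77],"turn":[0.2,2.5,12],"grip":0.05},{"dp":[-316,-26,77],"turn":[0.2,2.5,12],"grip":0.05},{"dp":[-316,-26,77],"turn":[0.2,2.5,12],"grip":0.05}]'

```text
time_s: 22.75
position: [0.5475, -0.3729, 0.1448]
tcp_rot: [[0.067, 0.974, -0.217], [0.998, -0.065, 0.018], [0.004, -0.218, -0.976]]
force: [1.1, 0.8, -0.5]
opening: 0.193
```

```bash
python3 - <<'E'
from h import *
st()
u=[.766,12.17,0]
go([.5502,-.3739,.05],-3.6,u)
E
```

```text
t 22.75 p [ 0.5475 -0.3729  0.1448] yaw -3.79 z [-0.217  0.018 -0.976] F [ 1.1  0.8 -0.5] open 0.193 q [-41.  43.  72.  -8.  75. -34.]
[0.5502, -0.3739, 0.05] dp [-1. 23. 92.] turn [-0.4 -0.2 -0.2]
```

>>> jog_arm --rows '[{"dp":[0,8,30],"turn":[-0.4,-0.2,-0.2],"grip":0.05},{"dp":[-1,16,60],"turn":[-0.4,-0.2,-0.2],"grip":0.05},{"dp":[-1,21,84],"turn":[-0.4,-0.2,-0.2],"grip":0.05},{"dp":[-1,23,92],"turn":[-0.4,-0.2,-0.2],"grip":0.05},{"dp":[-1,23,92],"turn":[-0.4,-0.2,-0.2],"grip":0.05},{"dp":[-1,23,92],"turn":[-0.4,-0.2,-0.2],"grip":0.05}]'

```text
time_s: 23.35
position: [0.5522, -0.3742, 0.0528]
tcp_rot: [[0.06, 0.977, -0.207], [0.998, -0.059, 0.01], [-0.003, -0.207, -0.978]]
force: [-0.4, 0.4, 0.5]
opening: 0.196
```

```bash
python3 - <<'E'
from h import *
st()
u=[.766,12.17,0]
go([.5502,-.3739,.0235],-3.6,u)
E
```

```text
t 23.35 p [ 0.5522 -0.3742  0.0528] yaw -3.48 z [-0.207  0.01  -0.978] F [-0.4  0.4  0.5] open 0.196 q [-40.  50.  74.  -8.  66. -33.]
[0.5502, -0.3739, 0.0235] dp [ 0.2  4.1 29.1] turn [0.3 0.2 0.1]
```

>>> jog_arm --rows '[{"dp":[0.2,2,15],"turn":[0.3,0.2,0.1],"grip":0.05},{"dp":[0.2,3.5,24],"turn":[0.3,0.2,0.1],"grip":0.05},{"dp":[0.2,4.1,28],"turn":[0.3,0.2,0.1],"grip":0.05},{"dp":[0.2,4.1,29.3],"turn":[0.3,0.2,0.1],"grip":0.05},{"dp":[0.2,4.1,29.3],"turn":[0.3,0.2,0.1],"grip":0.05},{"dp":[0.2,4.1,29.3],"turn":[0.3,0.2,0.1],"grip":0.05}]'

```text
time_s: 23.95
position: [0.549, -0.3738, 0.0228]
tcp_rot: [[0.064, 0.975, -0.214], [0.998, -0.062, 0.016], [0.002, -0.214, -0.977]]
force: [-0.6, 2.0, 5.0]
opening: 0.196
```

```bash
python3 - <<'E'
from h import *
st()
u=[.766,12.17,0]
go([.5502,-.3739,.0232],-3.6,u)
s=bot.read_state();M=s['tcp_rot'];print("up100",(M.T@[0,0,.1]*1000).round(1))
E
```

```text
t 23.95 p [ 0.549  -0.3738  0.0228] yaw -3.64 z [-0.214  0.016 -0.977] F [-0.6  2.   5. ] open 0.196 q [-41.  52.  74.  -8.  64. -33.]
[0.5502, -0.3739, 0.0232] dp [ 0.   1.1 -0.7] turn [-0.2 -0.1 -0. ]
up100 [  0.2 -21.4 -97.7]
```

Contact is 5 N, so it's resting on the strip. I'll release and rise.

>>> jog_arm --rows '[{"dp":[0,0.5,-0.5],"turn":[0,0,0],"grip":0.3},{"dp":[0,0.5,-1],"turn":[0,0,0],"grip":0.3},{"dp":[0,0,-1],"turn":[0,0,0],"grip":0.3},{"dp":[0,0,-1],"turn":[0,0,0],"grip":0.3},{"dp":[0,-4,-19.6],"turn":[0,0,0],"grip":0.35},{"dp":[0,-10.5,-49],"turn":[0,0,0],"grip":0.6},{"dp":[0,-21,-98],"turn":[0,0,0],"grip":1},{"dp":[0,-31,-146],"turn":[-6,0,0],"grip":1},{"dp":[0,-42,-195],"turn":[-12,0,0],"grip":1},{"dp":[0,-42,-215],"turn":[-12,0,0],"grip":1}]'

```text
time_s: 24.95
position: [0.5538, -0.3764, 0.2495]
tcp_rot: [[0.065, 0.998, 0.003], [0.998, -0.065, -0.006], [-0.006, 0.004, -1.0]]
force: [0.7, -0.4, 0.7]
opening: 0.72
```

```bash
python3 - <<'E'
from h import *
st()
# handle: y axis along bracket; centre (.5355,.1975), y axis 79.4 ; grasp at y=-10
d=np.array([np.cos(np.radians(79.4)),np.sin(np.radians(79.4))]); g=np.array([.5355,.198])-.010*d; print(g)
go([.6,.0,.24],-10.6); go([*g,.2],-10.6)
E
```

```text
t 24.95 p [ 0.5538 -0.3764  0.2495] yaw -3.74 z [ 0.003 -0.006 -1.   ] F [ 0.7 -0.4  0.7] open 0.72 q [-44.  33.  74.  -0.  72. -40.]
[0.53366049 0.18817065]
[0.6, 0.0, 0.24] dp [379.  22.   7.] turn [0.2 0.3 6.9]
[np.float64(0.5336604864938728), np.float64(0.18817064650850446), 0.2] dp [562. -57.  46.] turn [0.2 0.3 6.9]
```

>>> jog_arm --rows '[{"dp":[379,22,7],"turn":[0,0,7],"grip":1},{"dp":[379,22,7],"turn":[0,0,7],"grip":1},{"dp":[379,22,7],"turn":[0,0,7],"grip":1},{"dp":[379,22,7],"turn":[0,0,7],"grip":1},{"dp":[379,22,7],"turn":[0,0,7],"grip":1},{"dp":[379,22,7],"turn":[0,0,7],"grip":1},{"dp":[379,22,7],"turn":[0,0,7],"grip":1},{"dp":[562,-57,25],"turn":[0,0,7],"grip":1},{"dp":[562,-57,25],"turn":[0,0,7],"grip":1},{"dp":[562,-57,25],"turn":[0,0,7],"grip":1}]'

```text
time_s: 25.95
position: [0.554, 0.1179, 0.2245]
tcp_rot: [[0.185, 0.983, -0.003], [0.983, -0.185, 0.001], [0.001, -0.003, -1.0]]
force: [0.8, 0.4, 0.1]
opening: 0.999
```

>>> jog_arm --rows '[{"dp":[62,-27,10],"turn":[0,0,0],"grip":1},{"dp":[62,-27,10],"turn":[0,0,0],"grip":1},{"dp":[62,-27,10],"turn":[0,0,0],"grip":1},{"dp":[62,-27,10],"turn":[0,0,0],"grip":1}]'

```text
time_s: 26.35
position: [0.5397, 0.182, 0.2143]
tcp_rot: [[0.183, 0.983, -0.003], [0.983, -0.183, 0.001], [0.0, -0.003, -1.0]]
force: [0.4, -1.1, 0.1]
opening: 0.999
```

```bash
python3 - <<'E'
from h import *
p,d=vision.capture("top"); cv2.imwrite("pics/top9.png",cv2.cvtColor(p,cv2.COLOR_RGB2BGR))
crop("pics/top9.png","pics/t9.png",255,150,200,145,4)
st(); go([.5337,.1882,.06],-10.6)
E
```

```text
t 26.4 p [0.54   0.1813 0.2142] yaw -10.65 z [-0.003  0.001 -1.   ] F [ 0.3 -0.5  0.5] open 1.002 q [ 7. 27. 91.  0. 62. 18.]
[0.5337, 0.1882, 0.06] dp [  6.  -7. 154.] turn [-0.2 -0.  -0.1]
```

View pics/t9.png

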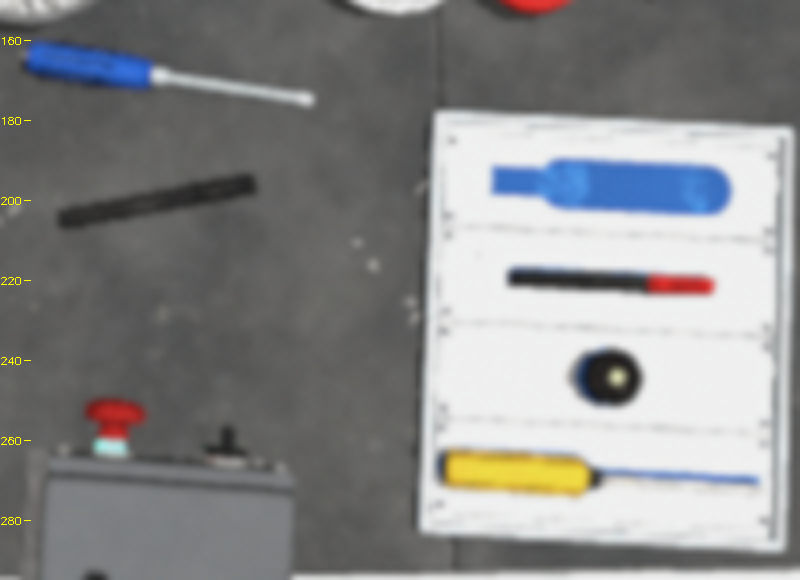

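The marker, knob and screwdriver all lie on their outlines, and the black marker and blue screwdriver look unchanged. Next is the pan handle.

>>> jog_arm --rows '[{"dp":[6,-7,50],"turn":[0,0,0],"grip":1},{"dp":[6,-7,100],"turn":[0,0,0],"grip":1},{"dp":[6,-7,140],"turn":[0,0,0],"grip":1},{"dp":[6,-7,154],"turn":[0,0,0],"grip":1},{"dp":[6,-7,154],"turn":[0,0,0],"grip":1},{"dp":[6,-7,154],"turn":[0,0,0],"grip":1}]'

```text
time_s: 27.0
position: [0.5345, 0.1888, 0.0607]
tcp_rot: [[0.186, 0.983, -0.002], [0.983, -0.186, 0.002], [0.001, -0.003, -1.0]]
force: [-0.6, -0.8, 0.2]
opening: 1.0
```

```bash
python3 - <<'E'
from h import *
st(); go([.5337,.1882,.013],-10.6)
E
```

```text
t 27.0 p [0.5345 0.1888 0.0607] yaw -10.72 z [-0.002  0.002 -1.   ] F [-0.6 -0.8  0.2] open 1.0 q [ 8. 40. 98.  0. 42. 19.]
[0.5337, 0.1882, 0.013] dp [-0.8 -0.6 47.7] turn [-0.1 -0.1 -0.1]
```

>>> jog_arm --rows '[{"dp":[-0.8,-0.6,25],"turn":[0,0,0],"grip":1},{"dp":[-0.8,-0.6,40],"turn":[0,0,0],"grip":1},{"dp":[-0.8,-0.6,46],"turn":[0,0,0],"grip":1},{"dp":[-0.8,-0.6,47],"turn":[0,0,0],"grip":0.2},{"dp":[-0.8,-0.6,47],"turn":[0,0,0],"grip":0.2},{"dp":[-0.8,-0.6,47],"turn":[0,0,0],"grip":0.2},{"dp":[-0.8,-0.6,47],"turn":[0,0,0],"grip":0.2},{"dp":[-0.8,-0.6,47],"turn":[0,0,0],"grip":0.2},{"dp":[-0.8,-0.6,47],"turn":[0,0,0],"grip":0.2},{"dp":[-0.8,-0.6,47],"turn":[0,0,0],"grip":0.2}]'

```text
time_s: 28.0
position: [0.5318, 0.1888, 0.0124]
tcp_rot: [[0.185, 0.983, -0.005], [0.983, -0.185, 0.001], [0.0, -0.005, -1.0]]
force: [0.3, -0.1, 0.2]
opening: 0.445
```

>>> jog_arm --rows '[{"dp":[0,0,0],"turn":[0,0,0],"grip":0.2},{"dp":[0,0,0],"turn":[0,0,0],"grip":0.2},{"dp":[0,0,0],"turn":[0,0,0],"grip":0.2},{"dp":[0,0,0],"turn":[0,0,0],"grip":0.2}]'

```text
time_s: 28.4
position: [0.5319, 0.1888, 0.0123]
tcp_rot: [[0.185, 0.983, -0.005], [0.983, -0.185, 0.001], [0.0, -0.005, -1.0]]
force: [0.7, -0.2, 0.4]
opening: 0.391
```

```bash
python3 - <<'E'
from h import *
st()
E
```

```text
t 28.4 p [0.5319 0.1888 0.0123] yaw -10.64 z [-0.005  0.001 -1.   ] F [ 0.7 -0.2  0.4] open 0.391 q [ 8. 45. 99.  0. 36. 19.]
```

>>> jog_arm --rows '[{"dp":[0,0,0],"turn":[0,0,0],"grip":0.2},{"dp":[0,0,-5],"turn":[0,0,0],"grip":0.2},{"dp":[0,0,-20],"turn":[0,0,0],"grip":0.2},{"dp":[0,0,-50],"turn":[0,0,0],"grip":0.2},{"dp":[0,0,-90],"turn":[0,0,0],"grip":0.2},{"dp":[0,0,-130],"turn":[0,0,0],"grip":0.2},{"dp":[0,0,-170],"turn":[0,0,0],"grip":0.2},{"dp":[0,0,-210],"turn":[0,0,0],"grip":0.2},{"dp":[0,0,-230],"turn":[0,0,0],"grip":0.2},{"dp":[0,0,-230],"turn":[0,0,0],"grip":0.2}]'

```text
time_s: 29.4
position: [0.5349, 0.1889, 0.247]
tcp_rot: [[0.185, 0.983, 0.004], [0.983, -0.185, 0.003], [0.003, 0.003, -1.0]]
force: [0.3, -0.0, -1.6]
opening: 0.386
```

```bash
python3 - <<'E'
from h import *
st()
p,d=vision.capture("scene"); cv2.imwrite("pics/scene10.png",cv2.cvtColor(p,cv2.COLOR_RGB2BGR))
crop("pics/scene10.png","pics/s10.png",170,70,150,150,5)
a=np.radians(86.4-79.4); Rm=np.array([[np.cos(a),-np.sin(a)],[np.sin(a),np.cos(a)]])
# jaw centres the handle laterally, so use along-offset 10 mm from TCP y
d=np.array([np.cos(np.radians(86.4)),np.sin(np.radians(86.4))])
t0=np.array([.6178,-.3389])+Rm@(np.array([.5319,.1888])-[.5355,.198]); print(t0, np.array([.6178,-.3389])-.0095*d)
go([.6,0,.25],-3.6); go([*t0,.2],-3.6)
E
```

```text
t 29.4 p [0.5349 0.1889 0.247 ] yaw -10.64 z [ 0.004  0.003 -1.   ] F [ 0.3 -0.  -1.6] open 0.386 q [ 8. 25. 90.  0. 65. 19.]
[ 0.61534803 -0.34847015] [ 0.61720349 -0.34838125]
[0.6, 0, 0.25] dp [-173.  100.   -6.] turn [-0.1 -0.1 -7. ]
[np.float64(0.6153480318134187), np.float64(-0.3484701542313587), 0.2] dp [-513.  180.   43.] turn [-0.1 -0.1 -7. ]
```

View pics/s10.png

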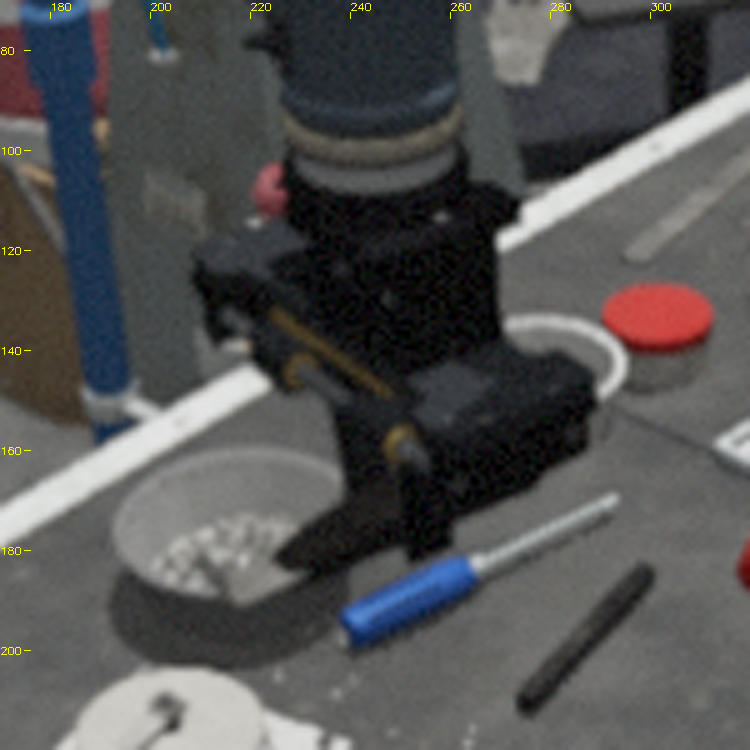

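The handle is held, its black grip at about (232,178) and the bracket to the left. I'll carry it over.

>>> jog_arm --rows '[{"dp":[-173,100,-6],"turn":[0,0,-7],"grip":0.2},{"dp":[-173,100,-6],"turn":[0,0,-7],"grip":0.2},{"dp":[-173,100,-6],"turn":[0,0,-7],"grip":0.2},{"dp":[-173,100,-6],"turn":[0,0,-7],"grip":0.2},{"dp":[-513,181,43],"turn":[0,0,-7],"grip":0.2},{"dp":[-513,181,43],"turn":[0,0,-7],"grip":0.2},{"dp":[-513,181,43],"turn":[0,0,-7],"grip":0.2},{"dp":[-513,181,43],"turn":[0,0,-7],"grip":0.2},{"dp":[-513,181,43],"turn":[0,0,-7],"grip":0.2},{"dp":[-513,181,43],"turn":[0,0,-7],"grip":0.2}]'

```text
time_s: 30.45
position: [0.6117, -0.2978, 0.2026]
tcp_rot: [[0.064, 0.998, -0.009], [0.998, -0.064, 0.004], [0.004, -0.01, -1.0]]
force: [1.2, 0.5, -0.9]
opening: 0.387
```

```bash
python3 - <<'E'
from h import *
st()
go([.6165,-.3484,.14],-3.6)
E
```

```text
t 30.45 p [ 0.6117 -0.2978  0.2026] yaw -3.66 z [-0.009  0.004 -1.   ] F [ 1.2  0.5 -0.9] open 0.387 q [-35.  37.  75.  -0.  69. -32.]
[0.6165, -0.3484, 0.14] dp [-50.   9.  62.] turn [-0.6 -0.2 -0.1]
```

>>> jog_arm --rows '[{"dp":[-40,7,30],"turn":[0,0,0],"grip":0.2},{"dp":[-50,8,62],"turn":[0,0,0],"grip":0.2},{"dp":[-50,8,95],"turn":[0,0,0],"grip":0.2},{"dp":[-50,8,125],"turn":[0,0,0],"grip":0.2},{"dp":[-50,8,140],"turn":[0,0,0],"grip":0.2},{"dp":[-50,8,140],"turn":[0,0,0],"grip":0.2},{"dp":[-50,8,140],"turn":[0,0,0],"grip":0.2},{"dp":[-50,8,140],"turn":[0,0,0],"grip":0.2}]'

```text
time_s: 31.25
position: [0.6187, -0.3476, 0.0675]
tcp_rot: [[0.063, 0.998, -0.002], [0.998, -0.063, -0.001], [-0.001, -0.002, -1.0]]
force: [-0.5, -0.3, -0.7]
opening: 0.387
```

```bash
python3 - <<'E'
from h import *
st()
go([.6165,-.3484,.0188],-3.6)
E
```

```text
t 31.25 p [ 0.6187 -0.3476  0.0675] yaw -3.62 z [-0.002 -0.001 -1.   ] F [-0.5 -0.3 -0.7] open 0.387 q [-38.  48.  75.  -0.  57. -35.]
[0.6165, -0.3484, 0.0188] dp [-0.9 -2.  48.7] turn [-0.1  0.1 -0. ]
```

>>> jog_arm --rows '[{"dp":[-1,-2,25],"turn":[0,0,0],"grip":0.2},{"dp":[-1,-2,40],"turn":[0,0,0],"grip":0.2},{"dp":[-1,-2,46],"turn":[0,0,0],"grip":0.2},{"dp":[-1,-2,48.5],"turn":[0,0,0],"grip":0.2},{"dp":[-1,-2,48.5],"turn":[0,0,0],"grip":0.2},{"dp":[-1,-2,48.5],"turn":[0,0,0],"grip":0.2}]'

```text
time_s: 31.85
position: [0.6156, -0.3479, 0.0183]
tcp_rot: [[0.064, 0.998, -0.004], [0.998, -0.064, 0.001], [0.0, -0.004, -1.0]]
force: [-2.0, 0.8, 3.2]
opening: 0.387
```

```bash
python3 - <<'E'
from h import *
st()
E
```

```text
t 31.85 p [ 0.6156 -0.3479  0.0183] yaw -3.64 z [-0.004  0.001 -1.   ] F [-2.   0.8  3.2] open 0.387 q [-38.  51.  76.  -0.  53. -35.]
```

>>> jog_arm --rows '[{"dp":[0,0,0],"turn":[0,0,0],"grip":0.48},{"dp":[0,0,0],"turn":[0,0,0],"grip":0.48},{"dp":[0,0,0],"turn":[0,0,0],"grip":0.48},{"dp":[0,0,0],"turn":[0,0,0],"grip":0.48},{"dp":[0,0,-5],"turn":[0,0,0],"grip":0.48},{"dp":[0,0,-20],"turn":[0,0,0],"grip":0.48},{"dp":[0,0,-50],"turn":[0,0,0],"grip":0.48},{"dp":[0,0,-100],"turn":[0,0,0],"grip":0.6},{"dp":[0,0,-150],"turn":[0,0,0],"grip":0.6},{"dp":[0,0,-200],"turn":[0,0,0],"grip":0.6}]'

```text
time_s: 32.85
position: [0.6165, -0.3479, 0.2199]
tcp_rot: [[0.063, 0.998, -0.004], [0.998, -0.063, 0.001], [0.0, -0.004, -1.0]]
force: [0.9, -1.3, 0.4]
opening: 0.59
```

>>> jog_arm --rows '[{"dp":[200,-30,-10],"turn":[0,0,0],"grip":0.6},{"dp":[200,-30,-10],"turn":[0,0,0],"grip":0.6},{"dp":[200,-30,-10],"turn":[0,0,0],"grip":0.6},{"dp":[200,-30,-10],"turn":[0,0,0],"grip":0.6},{"dp":[400,-60,-10],"turn":[0,0,0],"grip":0.6},{"dp":[400,-60,-10],"turn":[0,0,0],"grip":0.6},{"dp":[400,-60,-10],"turn":[0,0,0],"grip":0.6},{"dp":[400,-60,-10],"turn":[0,0,0],"grip":0.6},{"dp":[400,-60,-10],"turn":[0,0,0],"grip":0.6},{"dp":[400,-60,-10],"turn":[0,0,0],"grip":0.6}]'

```text
time_s: 33.85
position: [0.5819, 0.0567, 0.2287]
tcp_rot: [[0.06, 0.998, -0.003], [0.998, -0.06, 0.001], [0.001, -0.003, -1.0]]
force: [-0.5, -0.3, -0.3]
opening: 0.602
```

>>> jog_arm --rows '[{"dp":[150,0,0],"turn":[0,0,0],"grip":0.6},{"dp":[150,0,0],"turn":[0,0,0],"grip":0.6},{"dp":[150,0,0],"turn":[0,0,0],"grip":0.6},{"dp":[150,0,0],"turn":[0,0,0],"grip":0.6},{"dp":[150,0,0],"turn":[0,0,0],"grip":0.6}]'

```text
time_s: 34.35
position: [0.592, 0.2041, 0.228]
tcp_rot: [[0.063, 0.998, -0.004], [0.998, -0.063, 0.0], [0.0, -0.004, -1.0]]
force: [-0.5, -0.7, -0.3]
opening: 0.597
```

```bash
python3 - <<'E'
from h import *
st()
for n in ("scene","top"):
    p,d=vision.capture(n); cv2.imwrite(f"pics/{n}11.png",cv2.cvtColor(p,cv2.COLOR_RGB2BGR)); np.save(f"pics/{n}11.npy",d)
crop("pics/top11.png","pics/t11.png",255,150,200,145,4)
crop("pics/scene11.png","pics/s11.png",300,110,140,120,5)
D=np.load("pics/top11.npy")
for uv in [(383,268),(409,244),(395,220),(430,221),(420,198),(400,195),(382,194)]: print(uv,dep("top",D,*uv).round(3))
E
```

```text
t 34.35 p [0.592  0.2041 0.228 ] yaw -3.6 z [-0.004  0.    -1.   ] F [-0.5 -0.7 -0.3] open 0.597 q [ 9. 31. 82.  0. 67. 12.]
(383, 268) [ 0.422 -0.26   0.029]
(409, 244) [ 0.486 -0.329  0.038]
(395, 220) [ 0.552 -0.299  0.019]
(430, 221) [ 0.548 -0.393  0.021]
(420, 198) [ 0.61  -0.365  0.03 ]
(400, 195) [ 0.62  -0.314  0.023]
(382, 194) [ 0.624 -0.266  0.014]
```

View pics/t11.png

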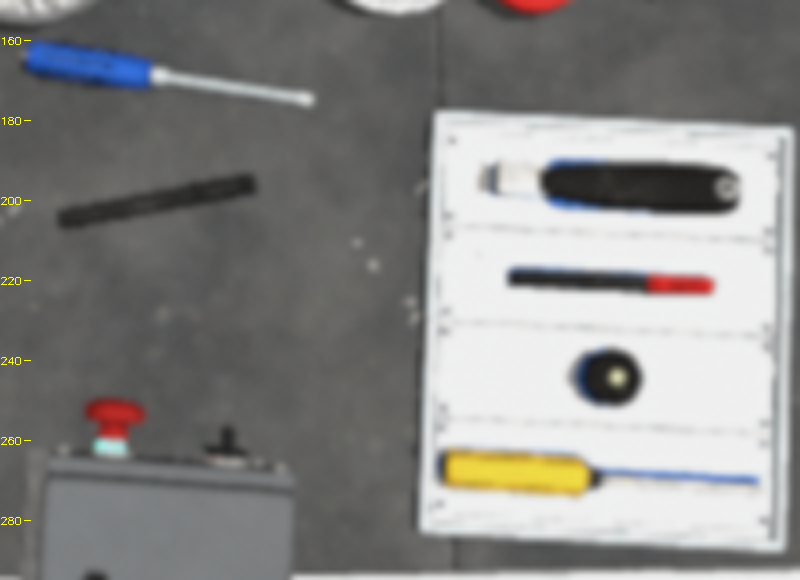

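View pics/s11.png

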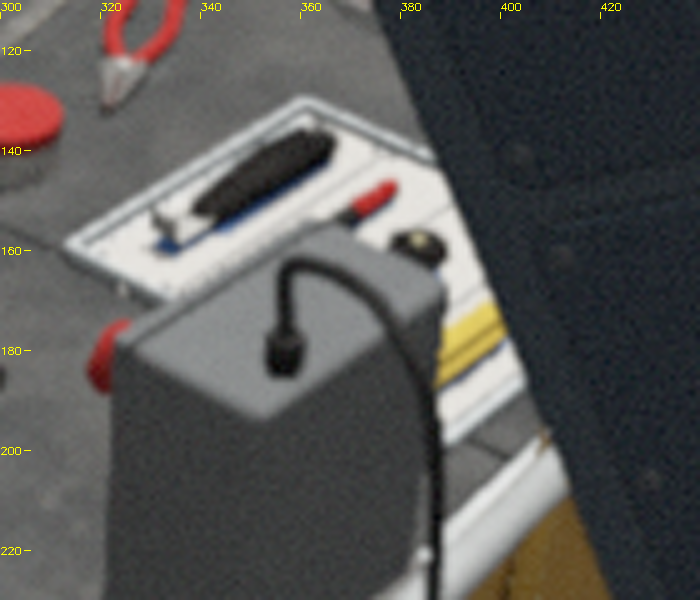

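The last pictures show all four things centred on their outlines, and the heights match things lying flat (screwdriver 29 mm, knob top 38, marker about 20, handle 30). The black marker and blue screwdriver are at the same pixels as at the start. I'll hand in.

```bash
python3 - <<'E'
from h import *
def c(a,b,z):
    A,B=onz("top",*a,z),onz("top",*b,z); d=B-A; return ((A+B)/2)[:2].round(4),np.degrees(np.arctan2(d[1],d[0])).round(1)
print("handle",c((375,195),(440.2,197),.02),"strip .6178 -.3389 -93.3")
print("marker",c((381.8,219.2),(433.7,221.4),.015),"strip .5515 -.3343 -93.7")
print("knob",onz("top",409.3,244.3,.038)[:2].round(4),"strip .4858 -.3293")
print("ysd",c((364.5,267),(444.7,271),.019),"strip .4202 -.3228 -93.8")
print(bot.hand_in())
E
```

```text
handle (array([ 0.6169, -0.3347]), np.float64(-92.6)) strip .6178 -.3389 -93.3
marker (array([ 0.5507, -0.334 ]), np.float64(-93.2)) strip .5515 -.3343 -93.7
knob [ 0.4848 -0.3301] strip .4858 -.3293
ysd (array([ 0.4188, -0.3196]), np.float64(-93.6)) strip .4202 -.3228 -93.8
the job is handed in; nothing more can be done
None
```

I placed the lid knob, yellow screwdriver, red marker and pan handle on their own outlines and handed the job in at about 34.5 s. The hand-in gives no verdict, so this rests on my last pictures.

| Thing | Distance from outline centre | Angle off outline |
|---|---|---|
| Lid knob | about 1–2 mm | upright |
| Red marker | about 1 mm | 0.5° |
| Yellow screwdriver | about 3–4 mm | 0.2° |
| Pan handle | about 4–5 mm | 0.7° |

The heights from the top camera's depth fit things lying flat, with the knob upright. For the screwdriver I read the shaft end off the outline, because the shaft is hard to see over it, so that figure is less sure than the others.

The red marker had to be gripped and set down with the tool leaning about 12°, so that the gripper cleared the grey box.

In the last pictures the black marker and the blue screwdriver are at the same pixels as at the start. The arm was clear of the tray, and no check failed.

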